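Bundle two spot plates in the clamp and hold it shut

TASK

Stack the two porcelain spot plates, wells up, squarely one on the other on the clamp's bed between the fence and the black jaw, lengthways along the clamp and centred on the bed (either one may be the lower). Then flip the red safety catch right over, away from the jaw, and only after that pull the black lever handle towards the plates as far as it goes, so that the jaw grips both plates against the fence. Finish while still holding the handle pulled, as it springs back when let go; leave the tube rack, the brass cap and the tin box where they are.

Things in the scene. Friction and masses are not known exactly. Their poses are not given: they have to be found in the camera images.
- plate_a: white porcelain spot plate, loose, a flat slab 90 (x) by 50 (y) by 12 mm high with eight small round wells (smooth to the touch) on top, about 0.12 kg, wells up at the start; origin at the centre of its underside, x along its length
- plate_b: blue porcelain spot plate, otherwise the same as plate_a, same origin and axes
- fixture: the bundling clamp, screwed to the bench: green base 340 (x) by 150 (y) by 12 mm; along its x axis come a dark steel fence (-x end), the bed, the black jaw, then the U-shaped lever and, on its +y side, the red catch. Origin at the centre of the base's underside
- bed (a point): centre of the bed's top, 28 mm above the bench; axes as the clamp's. Bed 102 mm long (x), 40 mm wide (y), sides open: a plate overhangs it 5 mm each side. Fence face 55 mm to -x, open jaw face 55 mm to +x of this point, so a plate centred here has 10 mm free at each end; the jaw later pushes the pile to the fence. Fence 44 mm wide, top 32 mm above the bed; jaw top 38 mm above it
- jaw: black clamp jaw, 44 mm wide (y), its face upright and looking to -x of the clamp; driven to -x by the lever, up to 26 mm, and sprung, pressing with about 6 to 10 N; origin not on the visible part (it lies at the clamp's origin when open and moves with the jaw)
- handle: black round handle bar of the lever, 18 mm thick and 92 mm long along the clamp's y axis, the top of a U whose two thin steel arms hang down at y = +40 and -40 mm; origin at the bar's centre; a sleeve that turns freely about its own length
- lever_grip (a point): centre of the handle bar, 142 mm above the bench at rest; 70 mm of the bar between the arms is free to grip from above
- lever_hinge (a point): point on the lever's hinge axis (which runs along the clamp's y), 130 mm from lever_grip and 20 mm above the bench, in line with the clamp's middle
- lever (a joint): lever angle in rad: 0 at rest (leaning 0.35 rad from upright to the clamp's +x), grows as the handle is pulled to -x over the jaw; its stop is at 0.6 (leaning 0.25 rad to -x). A spring drives it back: about 4 N at the handle to start, about 10 N at the stop. While the catch is shut its tooth blocks the lever after about 2 mm at its pin
- catch_grip (a point): point on the red catch's finger bar, a round bar 12 mm thick that sticks out 48 mm towards the clamp's +y side; this point lies 18 mm inside its free end, 86 mm above the bench when the catch is shut
- catch_hinge (a point): point on the catch's hinge axis (which runs along the clamp's y), 30 mm above the bench, in the same plane across the clamp as catch_grip and 78 mm from it
- catch (a joint): catch angle in rad: 0 shut (finger bar on the jaw's side of the catch's hinge, 45 degrees up), grows as the bar swings up and over to the clamp's +x; stop at 1.7. It weighs 40 g and moves freely: left short of the top (about 0.8) it falls shut, past the top it falls open to its stop
- rack: dark wooden tube rack with three glass tubes, 70 by 160 by 144 mm, stands loose on the bench, to be left alone; origin at the centre of its underside
- cap: brass spirit lamp cap, 32 mm across and 36 mm high, loose, to be left alone; origin at the centre of its underside
- tin: tin specimen box, 63 by 98 by 37 mm, closed, loose, to be left alone; origin at the centre of its underside
Not all that is in view belongs to the job. What is shaped like the plate_a but orange is not meant. Leave any green look-alike of the plate_b alone.

How it is judged:
On the way, in this order (a step that is already met when the one before it is completed fails the run):
1. both plates lie square on one another on the bed, let go, with the catch still shut and the lever at rest (y of plate_a in the frame of bed between -0.008 and 0.008 m and x of plate_a in the frame of bed between -0.013 and 0.013 m and angle between the x axis of each of plate_a, plate_b and the x axis of bed, either way round below 0.12 rad and angle between each of plate_a, plate_b's own z axis and vertical below 0.08 rad and y of plate_b in the frame of bed between -0.008 and 0.008 m and x of plate_b in the frame of bed between -0.013 and 0.013 m and horizontal distance between plate_a and plate_b below 0.006 m and angle between the x axis of plate_a and the x axis of plate_b, either way round below 0.08 rad and ((z of plate_a in the frame of bed between -0.003 and 0.003 m and z of plate_b in the frame of bed between 0.009 and 0.015 m) or (z of plate_b in the frame of bed between -0.003 and 0.003 m and z of plate_a in the frame of bed between 0.009 and 0.015 m)) and linear speed of each of plate_a, plate_b below 0.02 m/s and contact force between the arm and plate_a below 0.1 N and contact force between the arm and plate_b below 0.1 N and value of joint catch below 0.5 rad and value of joint lever below 0.12 rad), for 0.2 s.
2. the catch is flipped right over while the lever is still at rest (value of joint catch above 1.2 rad and value of joint lever below 0.12 rad), for 0.2 s.
3. the lever is pulled to its stop (value of joint lever above 0.54 rad), for 0.2 s.
At the end, for the whole second after the job is handed in: Fingers hold the lever at its stop (over 0.54 rad, over 1 N), catch over 1.2 rad, jaw on both plates (over 0.5 N each); plates still, flat, stacked on the bed: centres within 6 mm, 0.08 rad; within 8 mm of its centre line, 13 mm lengthways, 0.12 rad of its length; arm off the plates (value of joint lever above 0.54 rad and value of joint catch above 1.2 rad and contact force between the fingers and handle above 1 N and contact force between jaw and plate_a above 0.5 N and contact force between jaw and plate_b above 0.5 N and y of plate_a in the frame of bed between -0.008 and 0.008 m and x of plate_a in the frame of bed between -0.013 and 0.013 m and angle between the x axis of each of plate_a, plate_b and the x axis of bed, either way round below 0.12 rad and angle between each of plate_a, plate_b's own z axis and vertical below 0.08 rad and y of plate_b in the frame of bed between -0.008 and 0.008 m and x of plate_b in the frame of bed between -0.013 and 0.013 m and horizontal distance between plate_a and plate_b below 0.006 m and angle between the x axis of plate_a and the x axis of plate_b, either way round below 0.08 rad and ((z of plate_a in the frame of bed between -0.003 and 0.003 m and z of plate_b in the frame of bed between 0.009 and 0.015 m) or (z of plate_b in the frame of bed between -0.003 and 0.003 m and z of plate_a in the frame of bed between 0.009 and 0.015 m)) and linear speed of each of plate_a, plate_b below 0.02 m/s and contact force between the arm and plate_a below 0.1 N and contact force between the arm and plate_b below 0.1 N); the arm keeps its last pose, push and grip.
It fails at once if the tube rack is pushed away or tipped (distance of rack from where it was at the start of the episode above 0.03 m or angle between rack's own z axis and vertical above 0.4 rad).
It fails at once if the brass cap is pushed away or tipped (distance of cap from where it was at the start of the episode above 0.03 m or angle between cap's own z axis and vertical above 0.4 rad).
It fails at once if the tin box is pushed away or tipped (distance of tin from where it was at the start of the episode above 0.03 m or angle between tin's own z axis and vertical above 0.4 rad).
It fails at once if the lever is forced with the catch shut (value of joint lever above 0.2 rad and value of joint catch below 0.5 rad).
It also fails if it takes over 72 s, if anything falls off the work surface, if the arm or the gripper's body presses on something with over 40 N, if the wrist force passes 120 N, or if a joint passes its speed limit or range.

ROBOT

A 6-joint arm with a two-finger parallel gripper is mounted at the origin on the work surface. World frame = base frame: x ahead of the robot, y to its left, z up, the work surface at z = 0. Lengths are in m, angles in rad, forces in N, time in s.
With the tool pointing down it reaches from about 0.375 to 0.975 m from the base axis. Payload 3.8 kg.
Tool frame: the origin (TCP) lies at the very end of the fingers, on their centre line; the grasp point (between the pads) lies 19 mm behind it; z points along the fingers, y is the line along which they close (so a half turn about z gives the same grasp; the last joint's range is limited). The gripper opens to 85 mm and grips with 20 to 120 N. Pads are 22 mm wide; open, the fingers measure 114 mm over their backs; the gripper's body (76 mm by 85 mm) begins 54 mm behind the grasp point. The pads swing forward as they close: fully open they stand 13 mm farther back than shut.
Start: joints at [-1.267, 0.264, 1.604, -0, 1.274, -0.037], TCP at [0.226, -0.636, 0.196] pointing down, gripper open.
Joint ranges: [-2.63, 2.63], [-0.94, 2.18], [0.31, 2.57], [-1.31, 4.45], [0, 2.66], [-2.55, 2.55]. Speed limits (rad/s): [2.57, 2.57, 3.14, 3.14, 3.14, 3.14].

INTERFACE

Orientations are given as a rotation vector (axis times angle).
In Python, from workcell import monitor, viewer, workorder gives the robot as it stands.
- The arm moves only by the tool jog_arm, never from a script. Its argument "commands" is a list of rows, each an object with "travel": the shift along the tool's x, y, z in mm, a list of three; "rot": the turn, a rotation vector about the tool's x, y, z in degrees, a list of three; "claw": the closure in counts, from 0 (fully open) to 255 (shut). A call has exactly 5 rows; each row shifts and turns the commanded pose from where the row before left it, along the tool's axes as they then stand; what a row does not reach is not made up. A row lasts 1/10 s, in which the tool goes at most 50 mm and 8.59 degrees, less where a joint would pass 70% of its speed; a pose out of reach is approached as far as the arm can. A call is refused whole if a number of a shift passes 50 or a number of a turn 8.59, either way. A call with a gripper value outside its range is refused whole. The fingers move at their own pace and stop on an object; "force" is the grip in N (left out, the last holds). Time passes only in rows, so rows that do not move let the fingers close, or fill a call up. It gives the time, the measured TCP pose, the force, the opening and the grip force at its end, in the units of the state.
- monitor.read_state(): the state, without advancing time (a new reading comes with each control period).
- viewer.read_camera(name): name is "side" or "top"; returns a dict with "color" (384x512x3 uint8, blue, green, red), "camera_matrix" (3x3 intrinsics, pixels), "R" (3x3) and "t" (3): a world point X has camera coordinates R X + t. Camera axes: x right, y down, z forward; pixel columns grow to the right and rows downward; lengths in m; the calibration is good to about 2 mm. A picture is of the moment at which its call begins. There is no depth.
- workorder.finish_job(): hands the job in; it is judged then, once.
The state is a dict: "time": time; "q": joint angles; "joint_vel": joint speeds; "joint_torque": joint torques, N m; "tool_pos": TCP position; "tcp_rot": TCP orientation; "wrist_force": force on the tool from outside, world axes, zero at the start; "torque": the same for the moment, N m; "width": opening from 0.0 (shut) to 1.0 (fully open); "grip_force": force on a finger pad.
Only numpy, scipy, OpenCV 4.12 (cv2) and the standard library are available. Lean on these libraries where they do the work, as an engineer would, in place of code of your own. Each camera call takes 0.05 s, during which the arm holds its last target. There are 200 camera calls.

## Working session

There is one attempt and no reset: what is moved stays moved. The work goes in short steps, Python scripts to look and compute and a tool call to move; the robot and the scene stay as the last step left them, time stands still between calls to the robot, and variables do not carry over. Pictures are saved under pics/ and viewed, at most 10 in all, crops included, and the job is handed in when it is done.

Besides the shell and the picture viewer there is one more tool, called after ">>>" as name(argument=value, ...) on one line, values as JSON. jog_arm: Moves the arm, as the interface text tells. Its arguments: {"type":"object","properties":{"commands":{"type":"array","items":{"type":"object","properties":{"travel":{"type":"array","items":{"type":"number"}},"rot":{"type":"array","items":{"type":"number"}},"claw":{"type":"number"}}}},"force":{"type":"number"}},"required":["commands"]}

```bash
mkdir -p pics; cat > h.py <<'E'
import numpy as np, cv2
from workcell import monitor, viewer, workorder
def cam(n,save=None):
    c=viewer.read_camera(n)
    if save: cv2.imwrite(f'pics/{save}.png',c['color'])
    return c
def ray(c,uv,z):
    K,R,t=map(np.array,(c['camera_matrix'],c['R'],c['t']))
    o=-R.T@t; d=R.T@np.linalg.solve(K,[uv[0],uv[1],1.]); return o+d*(z-o[2])/d[2]
def proj(c,X):
    K,R,t=map(np.array,(c['camera_matrix'],c['R'],c['t']))
    p=K@(R@np.array(X)+t); return p[:2]/p[2]
E
python3 - <<'E'
from h import *
a=cam('top','t0');b=cam('side','s0')
for c in(a,b):print(-np.array(c['R']).T@np.array(c['t']),np.array(c['R']).round(2).tolist(),c['camera_matrix'][0])
cv2.imwrite('pics/both.png',cv2.resize(np.vstack([a['color'],b['color']])[:, :],(450,600)) )
print(monitor.read_state())
E
```

```text
[0.37332059 0.03133402 1.0176507 ] [[0.01, -1.0, -0.01], [-0.99, -0.01, -0.15], [0.15, 0.01, -0.99]] [347.29600099   0.         256.85602259]
[0.09980301 0.4599106  0.79149028] [[-0.7, -0.71, 0.01], [-0.54, 0.52, -0.67], [0.47, -0.48, -0.74]] [367.70951337   0.         250.54770675]
{'time': 0.1, 'q': array([-1.26689570e+00,  2.64678817e-01,  1.60526015e+00, -4.08322517e-05,
        1.27370970e+00, -3.68830840e-02]), 'joint_vel': array([-0.00050526, -0.00109892, -0.00401399, -0.00043568, -0.00118924,
        0.00038715]), 'joint_torque': array([ 7.52719079e-04, -5.16704607e+01, -3.68590236e+01, -1.51457266e-04,
        6.25592642e-03, -7.55504459e-06]), 'tool_pos': array([ 0.22537398, -0.63547227,  0.19527366]), 'tcp_rot': array([-3.09409104e+00, -5.32389185e-01,  4.90344682e-04]), 'wrist_force': array([-0.78752784, -0.09534406, -0.17457733]), 'torque': array([-0.00029847,  0.03761092, -0.0665721 ]), 'grip_force': 0.0, 'width': 0.9988165955951245}
```

View pics/t0.png

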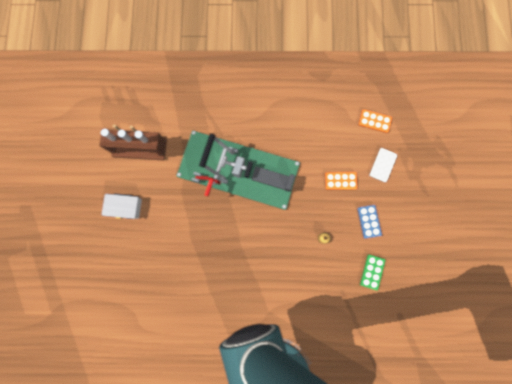

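View pics/s0.png

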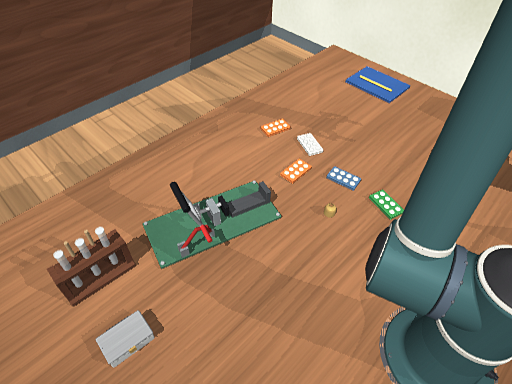

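The top picture shows these possible targets: white (384,165) = plate_a; blue (370,222) = plate_b; decoys orange (376,120) and (341,181), green (373,272). The clamp is around (240,170) with its +x end to the left, and the red catch is at (206,183). I'll measure now and check with one close crop.

```bash
cat >> h.py <<'E'
def masks(img):
    h=cv2.cvtColor(img,cv2.COLOR_BGR2HSV)
    return dict(white=cv2.inRange(h,(0,0,170),(179,60,255)),blue=cv2.inRange(h,(100,70,60),(125,255,255)),
     green=cv2.inRange(h,(60,100,40),(90,255,200)),red=cv2.inRange(h,(0,190,110),(5,255,255))|cv2.inRange(h,(174,190,110),(179,255,255)))
def blobs(m,amin,box=None):
    cs,_=cv2.findContours(m,cv2.RETR_EXTERNAL,cv2.CHAIN_APPROX_NONE)
    return [c for c in cs if cv2.contourArea(c)>amin]
def rect(c,cnt,z):
    P=np.array([ray(c,p[0],z)[:2] for p in cnt],np.float32)
    (x,y),(w,h),a=cv2.minAreaRect(P*1000)
    if h>w:w,h,a=h,w,a+90
    return np.round([x,y,w,h,(a+90)%180-90],1)
E
python3 - <<'E'
from h import *
for n in('top','side'):
    c=cam(n); m=masks(c['color'])
    for k,z in(('white',.012),('blue',.012),('green',.012),('red',.086)):
        for b in blobs(m[k],25):
            M=cv2.boundingRect(b); print(n,k,M,cv2.contourArea(b),rect(c,b,z))
    if n=='top': 
        A=cv2.resize(c['color'][100:300,310:410],None,fx=3,fy=3,interpolation=2)
        B=cv2.resize(c['color'][120:220,170:310],None,fx=3.5,fy=3.5,interpolation=2)
        o=np.zeros((600,800,3),np.uint8);o[:,:300]=A;o[:350,305:795]=B
        cv2.imwrite('pics/crop.png',o)
E
```

```text
top white (240, 343, 26, 41) 100.0 [ 55.9  62.9 117.4  38.7 -26.2]
top white (360, 206, 21, 33) 341.0 [ 435.5 -280.3   90.    43.8   10.2]
top white (102, 194, 36, 25) 688.0 [474.5 448.  100.1  64.8  83.9]
top white (231, 157, 14, 17) 89.5 [597.7 104.3  44.4  35.9 -53.4]
top white (217, 149, 9, 21) 56.5 [616.4 151.7  64.9  13.3 -16.7]
top white (370, 148, 27, 34) 536.0 [ 603.1 -324.9   94.4   54.7  -23.6]
top white (134, 130, 8, 8) 41.0 [694.  407.8  22.6  21.2   3.4]
top white (117, 129, 8, 8) 38.5 [696.7 459.5  22.5  21.2   3.8]
top white (101, 129, 8, 7) 36.5 [698.2 508.5  21.7  18.8 -89.7]
top blue (359, 208, 9, 30) 30.0 [ 432.4 -258.7   84.7    9.1   10.1]
top green (232, 177, 57, 28) 628.5 [521.6  38.5 164.2  49.5  73.4]
top green (222, 167, 9, 9) 32.5 [581.7 139.2  24.7  21.3 -14.5]
top green (247, 149, 48, 25) 395.0 [610.1   6.3 151.2  38.3  71.6]
top green (207, 143, 13, 25) 127.0 [629.3 175.6  69.8  26.7 -16.4]
top green (181, 134, 25, 44) 426.5 [627.  238.7 133.   45.4 -18.8]
side white (438, 319, 74, 47) 264.5 [-40.4 -61.5 146.1  51.2  12.2]
side white (96, 311, 56, 57) 1
[... 612 characters left out ...]
 23) 316.5 [ 602.2 -321.1  100.4   56.2  -23.7]
side white (272, 0, 231, 98) 13046.5 [ 1010.3 -1359.1  1114.9  1029.4   -77.5]
side blue (327, 167, 34, 23) 300.5 [ 435.2 -273.6   89.3   57.5   10.8]
side blue (345, 66, 65, 37) 1130.0 [ 6.474e+02 -7.905e+02  2.041e+02  1.635e+02 -1.000e-01]
side green (201, 207, 25, 28) 102.0 [577.7 104.6  78.7  61.8 -17.7]
side green (144, 202, 137, 66) 2080.5 [584.6 105.3 338.4 150.5  73.1]
side green (198, 200, 8, 9) 31.5 [646.1  89.4  26.1  20.1 -25.4]
side green (369, 190, 35, 29) 426.0 [ 293.4 -276.6   91.6   54.4  -17.7]
side green (211, 182, 47, 21) 324.0 [611.8  -4.8 138.4  36.2  73.1]
side red (183, 225, 29, 22) 117.0 [532.9 195.9  64.8  48.2  59.5]
```

View pics/crop.png

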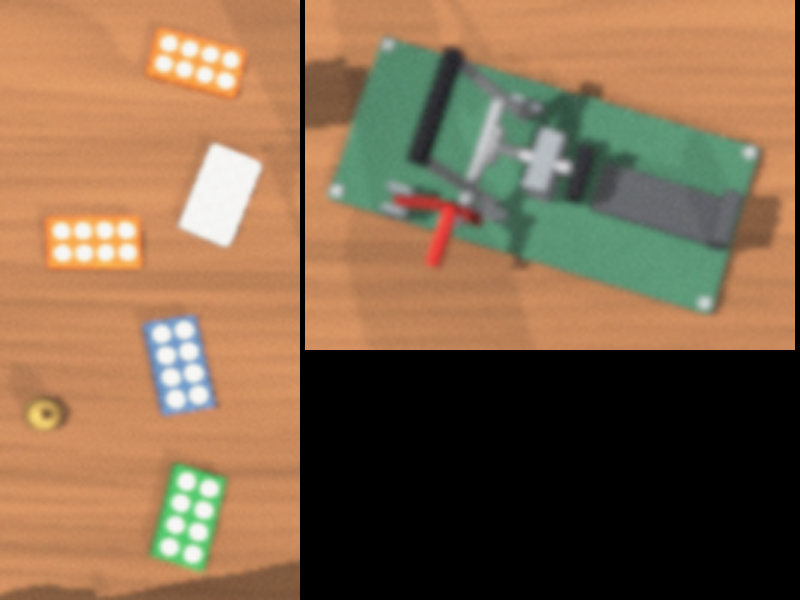

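The crop shows plate_a (white) and plate_b (blue) clearly. In the clamp inset, the bed runs from about (595,185) to (712,215), with the fence at the right end (725,220). The handle bar goes from (453,55) to (420,160), and the tip of the red finger bar is at (434,262). Next I'll put numbers on these in the clamp frame.

```bash
python3 - <<'E'
from h import *
c=cam('top');s=cam('side')
m=masks(c['color']); 
mm=cv2.morphologyEx(m['blue']|m['white'],cv2.MORPH_CLOSE,np.ones((3,3)))
for b in blobs(mm,200): print('plate?',rect(c,b,.012))
def roi(m,x0,y0,x1,y1):
    o=np.zeros_like(m);o[y0:y1,x0:x1]=m[y0:y1,x0:x1];return o
g=roi(m['green'],170,120,310,220); F=rect(c,np.argwhere(g)[:,None,::-1].astype(np.float32),.012); print('fixture top',F)
gs=roi(masks(s['color'])['green'],130,160,300,275); ns=np.argwhere(gs)[:,None,::-1].astype(np.float32); print('fixture side',rect(s,ns,.012))
th=np.deg2rad(73.1);o=np.array([584.6,105.3]) 
R=np.array([[np.cos(th),np.sin(th)],[-np.sin(th),np.cos(th)]])
def fx(P): return (R@(np.array(P[:2])*1000-o)).round(1)
# screw/crop points
def cp(x,y): return ((x-305)/3.5+170-.36,y/3.5+120-.36)
for n,p,z in[('handle ends',(455,57),.142),('',(420,160),.142),('bed L',(597,167),.028),('',(590,205),.028),('fence',(740,197),.06),('',(728,245),.06),('fence in',(722,190),.06),('',(711,242),.06),('jaw',(592,150),.066),('',(580,200),.066),('redtip',(434,265),.086),('redroot',(450,212),.086),('screws',(389,44),.012),('',(337,190),.012),('',(749,152),.012),('',(705,303),.012)]:
    print(n,fx(ray(c,cp(*p),z)))
def tri(a,b):
    A=[];B=[]
    for cc,uv in((c,a),(s,b)):
        K,Rr,t=map(np.array,(cc['camera_matrix'],cc['R'],cc['t'])); P=K@np.c_[Rr,t]
        A+= [uv[0]*P[2]-P[0],uv[1]*P[2]-P[1]]
    A=np.array(A);return np.linalg.lstsq(A[:,:3],-A[:,3],rcond=None)[0]
for nm in('blk','red'):
    for cc,bx in((c,(170,120,310,220)),(s,(140,165,290,275))):
        h=cv2.cvtColor(cc['color'],cv2.COLOR_BGR2HSV)
        k=cv2.inRange(h,(0,0,0),(179,255,45)) if nm=='blk' else cv2.inRange(h,(0,170,90),(6,255,255))|cv2.inRange(h,(172,170,90),(179,255,255))
        k=roi(k,*bx)
        for b in blobs(k,15): print(nm,cv2.boundingRect(b),cv2.minAreaRect(b))
for n,z in((c,0),(s,0)):pass
# view enlarged side clamp
cv2.imwrite('pics/sc.png',cv2.resize(s['color'][170:275,140:290],None,fx=5,fy=5,interpolation=2))
E
```

```text
plate? [ 293.5 -282.4   79.    37.8  -17.1]
plate? [ 436.5 -277.7   92.7   48.8    9.8]
plate? [474.5 448.  100.1  64.8  83.9]
plate? [ 603.1 -324.9   94.4   54.7  -23.6]
fixture top [586.  103.7 324.7 139.1  73.8]
fixture side [584.8 105.4 338.1 150.9  73.4]
handle ends [ 72.  -43.4]
 [71.7 38.9]
bed L [-44.6 -17.7]
 [-48.8  14.7]
fence [-164.2  -21.9]
 [-166.1   18.2]
fence in [-148.8  -23.1]
 [-152.5   19.9]
jaw [-40.  -22.2]
 [-43.1  19.5]
redtip [ 47.5 105.4]
redroot [48.9 62.2]
screws [160.3 -70.8]
 [160.7  63.3]
 [-162.   -71.4]
 [-163.5   62.4]
blk (203, 136, 11, 30) ((207.7767333984375, 150.42271423339844), (1.7445900440216064, 30.675703048706055), 19.09349250793457)
blk (218, 196, 14, 20) ((223.8076629638672, 206.46151733398438), (22.188007354736328, 8.597853660583496), 56.3099365234375)
blk (170, 182, 20, 30) ((179.80001831054688, 196.60000610351562), (33.093807220458984, 7.155416488647461), 63.43495178222656)
red (198, 177, 16, 19) ((207.639404296875, 184.0013427734375), (20.038101196289062, 12.892731666564941), 68.74949645996094)
red (182, 225, 30, 23) ((194.8294219970703, 235.48236083984375), (17.354433059692383, 30.044864654541016), 77.47119140625)
```

View pics/sc.png

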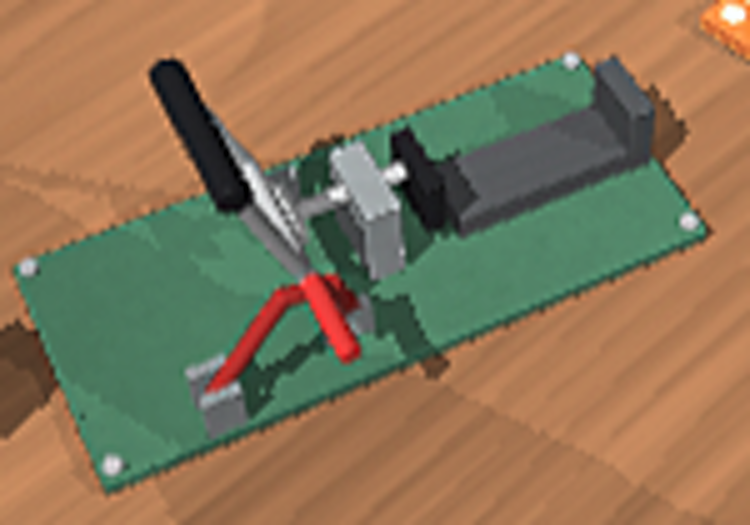

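The enlarged side view shows the four screws at (28,267), (570,60), (688,221) and (112,464). The finger bar tip is at (348,352) and its root at (310,285). The handle runs from (165,72) to (228,200), the jaw is at (418,180) and the fence at (625,110). I'll average the two views using the screws.

```bash
python3 - <<'E'
from h import *
c=cam('top');s=cam('side')
cp=lambda x,y:((x-305)/3.5+170-.36,y/3.5+120-.36)
sp=lambda x,y:(x/5+140-.4,y/5+170-.4)
T=np.array([ray(c,cp(*p),.013)[:2] for p in[(389,44),(337,190),(749,152),(705,303)]])*1000
S=np.array([ray(s,sp(*p),.013)[:2] for p in[(28,267),(112,464),(570,60),(688,221)]])*1000
for P in(T,S,):
    d=P[0]-P[2]+P[1]-P[3]; print(P.mean(0).round(1),np.rad2deg(np.arctan2(d[1],d[0])).round(2),np.linalg.norm(d)/2)
# order in S: -+: 
o=(T.mean(0)+S.mean(0))/2; th=np.deg2rad(73.4)
R=np.array([[np.cos(th),np.sin(th)],[-np.sin(th),np.cos(th)]])
def tri(a,b):
    A=[]
    for cc,uv in((c,a),(s,b)):
        K,Rr,t=map(np.array,(cc['camera_matrix'],cc['R'],cc['t'])); P=K@np.c_[Rr,t]
        A+= [uv[0]*P[2]-P[0],uv[1]*P[2]-P[1]]
    A=np.array(A);return np.linalg.lstsq(A[:,:3],-A[:,3],rcond=None)[0]*1000
print('o',o)
for n,a,b in[('h1',(455,57),(168,70)),('h2',(420,158),(232,200)),('redtip',(434,262),(348,353)),('redroot',(450,210),(312,283)),('hmid',(437,108),(200,135))]:
    X=tri(cp(*a),sp(*b)); print(n,X.round(1),(R@(X[:2]-o)).round(1))
def F(P):return (R@(P[:2]*1000-o)).round(1)
print('fence top in edge side',F(ray(s,sp(598,82),.060)),F(ray(s,sp(632,130),.060)),'jaw top far edge side', F(ray(s,sp(408,128),.066)),F(ray(s,sp(440,185),.066)))
print('bed side', F(ray(s,sp(460,215),.028)),F(ray(s,sp(632,150),.028)))
print('side plate a top-face', )
m=cv2.inRange(cv2.cvtColor(s['color'],cv2.COLOR_BGR2HSV),(0,0,165),(179,60,255))
M=cv2.moments(m[125:160,290:330],True);u=(M['m10']/M['m00']+290,M['m01']/M['m00']+125);print(ray(s,u,.011))
m=masks(c['color'])['white'];M=cv2.moments(m[140:190,365:402],True);u=(M['m10']/M['m00']+365,M['m01']/M['m00']+140);print(ray(c,u,.012))
E
```

```text
[588.  102.9] 73.24 322.975650292971
[589.1 103.5] 73.42 323.53790498795996
o [588.58033364 103.23776545]
h1 [647.3 162.2 146.3] [ 73.3 -39.4]
h2 [571.2 186.4 136.8] [74.7 40.4]
redtip [500.6 182.1  84. ] [ 50.4 106.9]
redroot [540.8 170.1  87.6] [50.4 64.9]
hmid [608.7 174.6 141.2] [74.1  1.1]
fence top in edge side [-145.2   -7.7] [-144.4   30.7] jaw top far edge side [-38.  -20.1] [-36.1  22.4]
bed side [-49.1  17. ] [-152.4   19.7]
side plate a top-face
[ 0.60136695 -0.32149077  0.011     ]
[ 0.60269508 -0.32484706  0.012     ]
```

```bash
cat >> h.py <<'E'
from scipy.spatial.transform import Rotation as Ro
def pose(): 
    s=monitor.read_state(); R=Ro.from_rotvec(s['tcp_rot']).as_matrix()
    return np.array(s['tool_pos'])*1000,R,s
def plan(tgt,yaw,n,pitch=0,start=None,pr=True):
    "tool down at yaw (tool x angle, deg), n rows; straight line"
    if start is None: p,R,_=pose()
    else: p,R=start
    y=np.deg2rad(yaw); T=np.array([[np.cos(y),np.sin(y),0],[np.sin(y),-np.cos(y),0],[0,0,-1.]])
    T=Ro.from_rotvec(np.deg2rad(pitch)*T[:,0]).as_matrix()@T
    w=Ro.from_matrix(R.T@T).as_rotvec(degrees=True)/n
    d=(np.array(tgt)-p)/n; rows=[]
    for i in range(n):
        rows.append(((R.T@d).round(1).tolist(),w.round(2).tolist())); R=R@Ro.from_rotvec(w,degrees=True).as_matrix()
    if pr:
        for r in rows: print(*r)
    return np.array(tgt,float),T
def st():
    p,R,s=pose();print('t',round(s['time'],2),'p',p.round(1),'yaw',np.rad2deg(np.arctan2(R[1,0],R[0,0])).round(1),'zax',R[:,2].round(3),'w',round(s['width']*85,1),'g',round(s['grip_force'],1),'F',np.round(s['wrist_force'],1))
E
python3 - <<'E'
from h import *
st(); plan((436.3,-276.5,60),10.3,10)
E
```

```text
t 0.4 p [ 225.6 -636.1  196.3] yaw 19.5 zax [-0.  0. -1.] w 84.8 g 0.0 F [-0.1  0.2 -0.5]
[31.9, -26.8, 13.6] [-0.0, -0.0, 0.92]
[31.4, -27.4, 13.6] [-0.0, -0.0, 0.92]
[31.0, -27.9, 13.6] [-0.0, -0.0, 0.92]
[30.5, -28.3, 13.6] [-0.0, -0.0, 0.92]
[30.1, -28.8, 13.6] [-0.0, -0.0, 0.92]
[29.6, -29.3, 13.6] [-0.0, -0.0, 0.92]
[29.1, -29.8, 13.6] [-0.0, -0.0, 0.92]
[28.7, -30.3, 13.6] [-0.0, -0.0, 0.92]
[28.2, -30.7, 13.6] [-0.0, -0.0, 0.92]
[27.7, -31.2, 13.6] [-0.0, -0.0, 0.92]
```

>>> jog_arm(commands=[{"travel": [31.9,-26.8,13.6],"rot": [0,0,0.92],"claw": 45},{"travel": [31.4,-27.4,13.6],"rot": [0,0,0.92],"claw": 45},{"travel": [31.0,-27.9,13.6],"rot": [0,0,0.92],"claw": 45},{"travel": [30.5,-28.3,13.6],"rot": [0,0,0.92],"claw": 45},{"travel": [30.1,-28.8,13.6],"rot": [0,0,0.92],"claw": 45}], force=30)

```text
time: 0.9
tool_pos: [0.3315, -0.4551, 0.1282]
tcp_rot: [3.115, 0.406, 0.001]
wrist_force: [0.6, -0.3, -0.4]
width: 0.825
grip_force: 0.0
```

>>> jog_arm(commands=[{"travel": [29.6,-29.3,13.6],"rot": [0,0,0.92],"claw": 45},{"travel": [29.1,-29.8,13.6],"rot": [0,0,0.92],"claw": 45},{"travel": [28.7,-30.3,13.6],"rot": [0,0,0.92],"claw": 45},{"travel": [28.2,-30.7,13.6],"rot": [0,0,0.92],"claw": 45},{"travel": [27.7,-31.2,13.6],"rot": [0,0,0.92],"claw": 45}])

```text
time: 1.4
tool_pos: [0.4371, -0.2752, 0.0604]
tcp_rot: [3.128, 0.281, 0.001]
wrist_force: [0.5, -0.8, 0.6]
width: 0.823
grip_force: 0.0
```

```bash
python3 - <<'E'
from h import *
st(); c=cam('top'); 
h=cv2.cvtColor(c['color'],cv2.COLOR_BGR2HSV)
plan((436.3,-276.5,3),10.3,4)
E
```

```text
t 1.4 p [ 437.1 -275.2   60.4] yaw 10.3 zax [ 0.001 -0.001 -1.   ] w 69.9 g 0.0 F [ 0.5 -0.8  0.6]
[-0.7, 1.8, 13.7] [-0.08, -0.0, 0.01]
[-0.7, 1.8, 13.7] [-0.08, -0.0, 0.01]
[-0.7, 1.8, 13.7] [-0.08, -0.0, 0.01]
[-0.7, 1.8, 13.7] [-0.08, -0.0, 0.01]
```

>>> jog_arm(commands=[{"travel": [-0.2,0.3,14.2],"rot": [0,0,0],"claw": 45},{"travel": [-0.2,0.3,14.2],"rot": [0,0,0],"claw": 45},{"travel": [-0.1,0.3,14.2],"rot": [0,0,0],"claw": 45},{"travel": [0,0.1,14.2],"rot": [0,0,0],"claw": 45},{"travel": [0,0,0],"rot": [0,0,0],"claw": 45}])

```text
time: 1.95
tool_pos: [0.4333, -0.2771, 0.0008]
tcp_rot: [-3.126, -0.28, 0.006]
wrist_force: [-1.3, -0.4, 0.9]
width: 0.825
grip_force: 0.0
```

>>> jog_arm(commands=[{"travel": [0,0,0],"rot": [0,0,0],"claw": 150},{"travel": [0,0,0],"rot": [0,0,0],"claw": 150},{"travel": [0,0,0],"rot": [0,0,0],"claw": 150},{"travel": [0,0,0],"rot": [0,0,0],"claw": 150},{"travel": [0,0,0],"rot": [0,0,0],"claw": 150}], force=30)

```text
time: 2.45
tool_pos: [0.4363, -0.2779, 0.0042]
tcp_rot: [3.128, 0.283, 0.001]
wrist_force: [0.8, 0.1, -0.2]
width: 0.412
grip_force: 0.0
```

```bash
python3 - <<'E'
from h import *
st(); c=cam('side','s1'); cv2.imwrite('pics/s1c.png',cv2.resize(c['color'][110:230,280:400],None,fx=4,fy=4,interpolation=2))
st()
E
```

```text
t 2.45 p [ 436.3 -277.9    4.2] yaw 10.3 zax [ 0.001 -0.001 -1.   ] w 35.0 g 0.0 F [ 0.8  0.1 -0.2]
t 2.5 p [ 436.3 -277.8    4.1] yaw 10.3 zax [ 0.001 -0.    -1.   ] w 34.7 g 0.0 F [ 0.7 -0.6  0.2]
```

View pics/s1c.png

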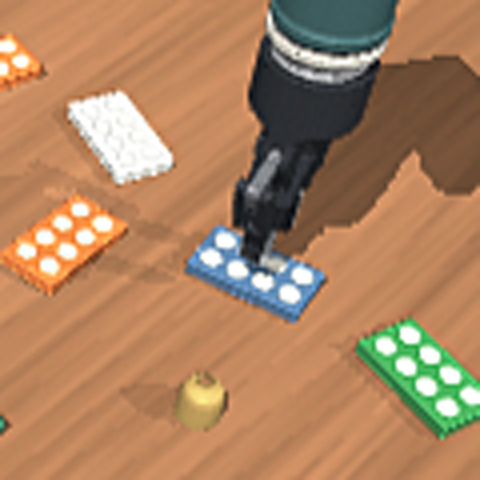

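The side crop shows the fingers closed over the blue plate at about (265,255) rather than around it. The tips stand further back when part-open. I'll lift, open and go about 9 mm lower.

>>> jog_arm(commands=[{"travel": [0,0,-8],"rot": [0,0,0],"claw": 45},{"travel": [0,0,-8],"rot": [0,0,0],"claw": 45},{"travel": [0,0,0],"rot": [0,0,0],"claw": 45},{"travel": [0,0,0],"rot": [0,0,0],"claw": 45},{"travel": [0,0,8],"rot": [0,0,0],"claw": 45}])

```text
time: 3.0
tool_pos: [0.437, -0.2784, 0.0126]
tcp_rot: [3.127, 0.283, 0.003]
wrist_force: [0.5, 0.2, -0.4]
width: 0.821
grip_force: 0.0
```

>>> jog_arm(commands=[{"travel": [0,0,8],"rot": [0,0,0],"claw": 45},{"travel": [0,0,8.5],"rot": [0,0,0],"claw": 45},{"travel": [0,0,0],"rot": [0,0,0],"claw": 90},{"travel": [0,0,0],"rot": [0,0,0],"claw": 150},{"travel": [0,0,0],"rot": [0,0,0],"claw": 150}])

```text
time: 3.5
tool_pos: [0.436, -0.2777, -0.0049]
tcp_rot: [-3.129, -0.283, 0.0]
wrist_force: [-0.6, 0.1, -0.2]
width: 0.413
grip_force: 0.0
```

>>> jog_arm(commands=[{"travel": [0,0,0],"rot": [0,0,0],"claw": 150},{"travel": [0,0,0],"rot": [0,0,0],"claw": 150},{"travel": [0,0,0],"rot": [0,0,0],"claw": 150},{"travel": [0,0,0],"rot": [0,0,0],"claw": 150},{"travel": [0,0,0],"rot": [0,0,0],"claw": 150}])

```text
time: 4.0
tool_pos: [0.436, -0.2777, -0.0047]
tcp_rot: [3.129, 0.283, 0.0]
wrist_force: [0.4, 0.0, 0.6]
width: 0.414
grip_force: 0.0
```

```bash
python3 - <<'E'
from h import *
st(); c=cam('side')
h=masks(c['color'])['blue'][150:210,310:380]
M=cv2.boundingRect(h);print(M)
# plate's extent along its length from side view
b=max(blobs(h,50),key=cv2.contourArea)+np.array([310,150]); print(rect(c,b,.012))
E
```

```text
t 4.0 p [ 436.  -277.7   -4.7] yaw 10.3 zax [ 0. -0. -1.] w 35.2 g 0.0 F [0.4 0.  0.6]
(17, 8, 34, 32)
[ 435.3 -273.5   89.4   57.3   10.5]
```

```bash
python3 - <<'E'
from h import *
c=cam('side');t=cam('top'); p,R,_=pose()
a=c['color'].copy()
print(proj(c,p/1000),proj(t,p/1000),proj(c,(p+25*R[:,1])/1000))
o=np.hstack([cv2.resize(a[140:210,310:380],(400,400),interpolation=2),cv2.resize(t['color'][187:257,335:405],(400,400),interpolation=2)])
cv2.imwrite('pics/d.png',o)
E
```

```text
[342.6790739  180.73404175] [367.31622636 221.57455755] [346.25462055 175.8749006 ]
```

View pics/d.png

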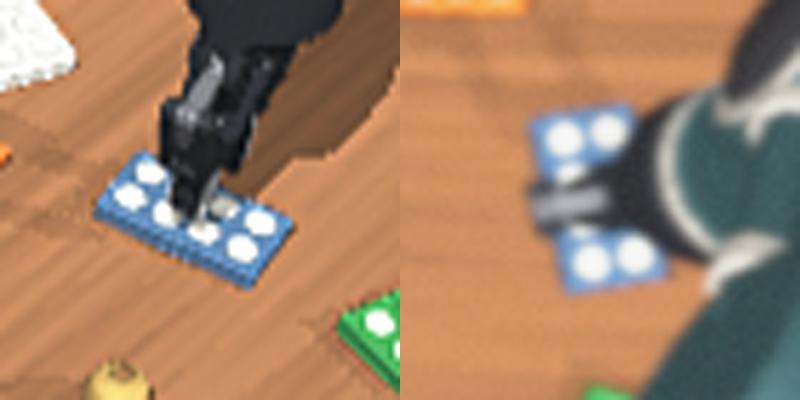

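Both crops show the tips still above the blue plate, at about (190,215) in the left half. They don't reach as low as the readout says, so I'll probe gently for contact.

>>> jog_arm(commands=[{"travel": [0,0,1],"rot": [0,0,0],"claw": 150},{"travel": [0,0,1],"rot": [0,0,0],"claw": 150},{"travel": [0,0,1],"rot": [0,0,0],"claw": 150},{"travel": [0,0,0],"rot": [0,0,0],"claw": 150},{"travel": [0,0,0],"rot": [0,0,0],"claw": 150}])

```text
time: 4.65
tool_pos: [0.4359, -0.2776, -0.0079]
tcp_rot: [-3.129, -0.283, 0.0]
wrist_force: [-0.6, -0.6, -0.4]
width: 0.413
grip_force: 0.0
```

>>> jog_arm(commands=[{"travel": [0,0,1],"rot": [0,0,0],"claw": 150},{"travel": [0,0,1],"rot": [0,0,0],"claw": 150},{"travel": [0,0,1],"rot": [0,0,0],"claw": 150},{"travel": [0,0,0],"rot": [0,0,0],"claw": 150},{"travel": [0,0,0],"rot": [0,0,0],"claw": 150}])

```text
time: 5.15
tool_pos: [0.4359, -0.2776, -0.0109]
tcp_rot: [-3.129, -0.283, 0.0]
wrist_force: [-0.2, 0.3, 0.4]
width: 0.414
grip_force: 0.0
```

>>> jog_arm(commands=[{"travel": [0,0,1],"rot": [0,0,0],"claw": 150},{"travel": [0,0,1],"rot": [0,0,0],"claw": 150},{"travel": [0,0,1],"rot": [0,0,0],"claw": 150},{"travel": [0,0,0],"rot": [0,0,0],"claw": 150},{"travel": [0,0,0],"rot": [0,0,0],"claw": 150}])

```text
time: 5.65
tool_pos: [0.4359, -0.2776, -0.0139]
tcp_rot: [-3.129, -0.283, 0.0]
wrist_force: [0.6, 0.1, -0.2]
width: 0.411
grip_force: 0.0
```

```bash
python3 - <<'E'
from h import *
st();c=cam('side','s3')
cv2.imwrite('pics/d2.png',cv2.resize(c['color'][120:220,290:410],(780,600)[:2] and (720,600),interpolation=2))
E
```

```text
t 5.65 p [ 435.9 -277.6  -13.9] yaw 10.3 zax [-0.  0. -1.] w 35.0 g 0.0 F [ 0.6  0.1 -0.2]
```

View pics/d2.png

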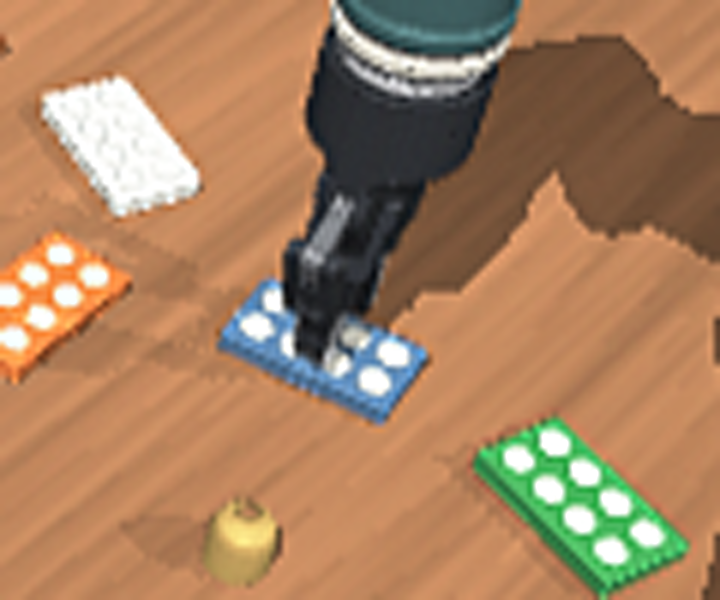

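```bash
python3 - <<'E'
from h import *
c=cam('side');p,R,_=pose()
for y in(18,22,26):
  q=np.array([435.9,-277.6,0])/1000-R[:,1]*y/1000
  print(y,[ (z,proj(c,q+[0,0,z]).round(1).tolist()) for z in(0,.006,.012,.018,.024)])
E
```

```text
18 [(0, [340.4, 183.2]), (0.006, [340.8, 181.8]), (0.012, [341.2, 180.4]), (0.018, [341.6, 179.0]), (0.024, [342.0, 177.6])]
22 [(0, [339.8, 184.0]), (0.006, [340.2, 182.7]), (0.012, [340.6, 181.3]), (0.018, [341.0, 179.8]), (0.024, [341.4, 178.4])]
26 [(0, [339.2, 184.8]), (0.006, [339.6, 183.5]), (0.012, [340.0, 182.1]), (0.018, [340.4, 180.6]), (0.024, [340.8, 179.2])]
```

>>> jog_arm(commands=[{"travel": [0,0,1],"rot": [0,0,0],"claw": 150},{"travel": [0,0,1],"rot": [0,0,0],"claw": 150},{"travel": [0,0,1],"rot": [0,0,0],"claw": 150},{"travel": [0,0,0],"rot": [0,0,0],"claw": 150},{"travel": [0,0,0],"rot": [0,0,0],"claw": 150}])

```text
time: 6.25
tool_pos: [0.4359, -0.2776, -0.0169]
tcp_rot: [-3.129, -0.283, 0.0]
wrist_force: [-0.2, -0.2, -0.4]
width: 0.415
grip_force: 0.0
```

>>> jog_arm(commands=[{"travel": [0,0,1],"rot": [0,0,0],"claw": 150},{"travel": [0,0,0],"rot": [0,0,0],"claw": 150},{"travel": [0,0,1],"rot": [0,0,0],"claw": 150},{"travel": [0,0,0],"rot": [0,0,0],"claw": 150},{"travel": [0,0,0],"rot": [0,0,0],"claw": 150}])

```text
time: 6.75
tool_pos: [0.4359, -0.2776, -0.0189]
tcp_rot: [-3.129, -0.283, 0.0]
wrist_force: [0.9, -0.3, 0.0]
width: 0.413
grip_force: 0.0
```

>>> jog_arm(commands=[{"travel": [0,0,1],"rot": [0,0,0],"claw": 150},{"travel": [0,0,0],"rot": [0,0,0],"claw": 150},{"travel": [0,0,1],"rot": [0,0,0],"claw": 150},{"travel": [0,0,0],"rot": [0,0,0],"claw": 150},{"travel": [0,0,0],"rot": [0,0,0],"claw": 150}])

```text
time: 7.25
tool_pos: [0.4359, -0.2776, -0.0209]
tcp_rot: [-3.129, -0.283, 0.0]
wrist_force: [-0.3, 0.4, 0.6]
width: 0.411
grip_force: 0.0
```

```bash
python3 - <<'E'
from h import *
c=cam('side');g=cv2.cvtColor(c['color'],cv2.COLOR_BGR2GRAY)
s0=cv2.cvtColor(cv2.imread('pics/s3.png'),cv2.COLOR_BGR2GRAY)
for n,i in(('-14',s0),('-21',g)):
    print(n);print(i[172:190,334:352])
E
```

```text
-14
[[149 128 165 168 121  83  38  49  63  51  32  34  53  83  60  55  46  83]
 [248 136 131 138 152 121  23  24  46  36  30  35  97 114  98  96  89  89]
 [255 185 131 133 155  81  28  26  25  26  24  57 113 104 149 144 116  77]
 [255 203 133 187 194  63  40  35  35  25  29  98 107 166 198 193 175 138]
 [151 128 144 255 229  71  41  47  48  30  46 113  81 186 191 183 217 212]
 [131 133 153 255 225  38  35  38  45  40  56 135  62 121 156 181 254 159]
 [133 141 140 245 255  73  49  47  33  25 125 174 122  75  59 159 143 131]
 [126 134 133 147 206 126 106  68  44  35 193 166 169 216 101 136 134 133]
 [102  92 120 135 121 150 154 124  75  84 186 181 233 255 180 134 130 132]
 [103 103 100  91 121 150 142 156  99 116 182 190 255 255 173 133 180 223]
 [122 120 104  99 113  99 117 150 137 146 149 198 232 153 127 145 255 255]
 [157 146 116 116 135  95 110 100  99 138 131 138 142 133 135 152 255 255]
 [154 157 145 145 118 103 139 100 109 101  97 135 151 144 146 134 235 255]
 [153 154 152 152 154 143 143 108 136 102  96 100  94 132 151 135 145 190]
 [152 152 148 149 153 150 147 138 143 111 105 
[... 909 characters left out ...]
181 248 175 134 131 133]
 [105 104 102  93 131  91 100  82  35 152 159 187 203 255 177 135 181 225]
 [117 121 104 102 117 107 130 132  85 161 127 203 238 158 129 146 255 255]
 [137 148 118 117 136  98 113 106 105 140 133 140 145 136 135 152 255 255]
 [141 158 146 146 120 103 140 102 110 103  99 136 153 145 148 134 237 255]
 [156 156 153 151 155 144 145 108 136 103  97 102  96 134 152 136 147 192]
 [154 152 149 151 155 151 149 138 143 113 105 111 103 101  94 130 149 132]
 [152 149 150 153 150 146 147 152 157 142 144 138 120 112 102 102  92 125]
 [147 151 153 147 145 146 151 152 152 152 155 158 150 135 117 109 103 103]
 [147 151 148 143 147 151 152 150 149 153 154 157 156 141 139 133 128 104]]
```

>>> jog_arm(commands=[{"travel": [0,0,1],"rot": [0,0,0],"claw": 150},{"travel": [0,0,1],"rot": [0,0,0],"claw": 150},{"travel": [0,0,1],"rot": [0,0,0],"claw": 150},{"travel": [0,0,0],"rot": [0,0,0],"claw": 150},{"travel": [0,0,0],"rot": [0,0,0],"claw": 150}])

```text
time: 7.8
tool_pos: [0.4361, -0.2777, -0.0237]
tcp_rot: [3.129, 0.283, 0.0]
wrist_force: [-0.8, 0.9, 1.8]
width: 0.41
grip_force: 1.0
```

Contact at TCP readout z ≈ −23.5, so the tips are about 35 mm behind the readout at this opening. I'll lift, open and re-grasp with readout z ≈ −34.

>>> jog_arm(commands=[{"travel": [0,0,-8],"rot": [0,0,0],"claw": 45},{"travel": [0,0,-4],"rot": [0,0,0],"claw": 45},{"travel": [0,0,0],"rot": [0,0,0],"claw": 45},{"travel": [0,0,7],"rot": [0,0,0],"claw": 45},{"travel": [0,0,7],"rot": [0,0,0],"claw": 45}])

```text
time: 8.3
tool_pos: [0.436, -0.2777, -0.0262]
tcp_rot: [3.129, 0.283, 0.001]
wrist_force: [-0.0, 0.2, -0.0]
width: 0.825
grip_force: 0.0
```

>>> jog_arm(commands=[{"travel": [0,0,8],"rot": [0,0,0],"claw": 45},{"travel": [0,0,0],"rot": [0,0,0],"claw": 45},{"travel": [0,0,0],"rot": [0,0,0],"claw": 110},{"travel": [0,0,0],"rot": [0,0,0],"claw": 150},{"travel": [0,0,0],"rot": [0,0,0],"claw": 150}])

```text
time: 8.8
tool_pos: [0.4361, -0.2778, -0.0337]
tcp_rot: [3.129, 0.283, 0.0]
wrist_force: [0.3, 0.3, -1.3]
width: 0.573
grip_force: 32.0
```

```bash
python3 - <<'E'
from h import *
st()
E
```

```text
t 8.8 p [ 436.1 -277.8  -33.7] yaw 10.3 zax [ 0. -0. -1.] w 48.7 g 32.0 F [ 0.3  0.3 -1.3]
```

```bash
python3 - <<'E'
from h import *
p,R,_=pose(); q=(np.array([436.1,-277.8,60]),R)
plan((561.2,12.2,50),73.3,12,start=q)
E
```

```text
[14.6, -21.9, 0.8] [0.0, -0.0, -5.25]
[16.5, -20.5, 0.8] [0.0, -0.0, -5.25]
[18.3, -18.9, 0.8] [0.0, -0.0, -5.25]
[20.0, -17.1, 0.8] [0.0, -0.0, -5.25]
[21.5, -15.2, 0.8] [0.0, -0.0, -5.25]
[22.8, -13.2, 0.8] [0.0, -0.0, -5.25]
[23.9, -11.1, 0.8] [0.0, -0.0, -5.25]
[24.8, -8.8, 0.8] [0.0, -0.0, -5.25]
[25.5, -6.5, 0.8] [0.0, -0.0, -5.25]
[26.0, -4.2, 0.8] [0.0, -0.0, -5.25]
[26.3, -1.8, 0.8] [0.0, -0.0, -5.25]
[26.3, 0.6, 0.8] [0.0, -0.0, -5.25]
```

>>> jog_arm(commands=[{"travel": [0,0,-15],"rot": [0,0,0],"claw": 150},{"travel": [0,0,-25],"rot": [0,0,0],"claw": 150},{"travel": [0,0,-25],"rot": [0,0,0],"claw": 150},{"travel": [0,0,-28.7],"rot": [0,0,0],"claw": 150},{"travel": [0,0,0],"rot": [0,0,0],"claw": 150}])

```text
time: 9.3
tool_pos: [0.4392, -0.2799, 0.0643]
tcp_rot: [3.123, 0.282, 0.01]
wrist_force: [0.6, -0.2, -1.4]
width: 0.575
grip_force: 32.0
```

>>> jog_arm(commands=[{"travel": [14.6,-21.9,0.8],"rot": [0,0,-5.25],"claw": 150},{"travel": [16.5,-20.5,0.8],"rot": [0,0,-5.25],"claw": 150},{"travel": [18.3,-18.9,0.8],"rot": [0,0,-5.25],"claw": 150},{"travel": [20.0,-17.1,0.8],"rot": [0,0,-5.25],"claw": 150},{"travel": [21.5,-15.2,0.8],"rot": [0,0,-5.25],"claw": 150}])

```text
time: 9.8
tool_pos: [0.4874, -0.1555, 0.0545]
tcp_rot: [-2.98, -0.991, 0.002]
wrist_force: [1.0, -0.5, -1.5]
width: 0.574
grip_force: 32.0
```

>>> jog_arm(commands=[{"travel": [22.8,-13.2,0.8],"rot": [0,0,-5.25],"claw": 150},{"travel": [23.9,-11.1,0.8],"rot": [0,0,-5.25],"claw": 150},{"travel": [24.8,-8.8,0.8],"rot": [0,0,-5.25],"claw": 150},{"travel": [25.5,-6.5,0.8],"rot": [0,0,-5.25],"claw": 150},{"travel": [26.0,-4.2,0.8],"rot": [0,0,-5.25],"claw": 150}])

```text
time: 10.3
tool_pos: [0.5395, -0.0348, 0.0504]
tcp_rot: [-2.677, -1.642, 0.002]
wrist_force: [0.4, 0.9, -1.9]
width: 0.575
grip_force: 32.0
```

>>> jog_arm(commands=[{"travel": [26.3,-1.8,0.8],"rot": [0,0,-5.25],"claw": 150},{"travel": [26.3,0.6,0.8],"rot": [0,0,-5.25],"claw": 150},{"travel": [0,0,0],"rot": [0,0,0],"claw": 150},{"travel": [0,0,0],"rot": [0,0,0],"claw": 150},{"travel": [0,0,0],"rot": [0,0,0],"claw": 150}])

```text
time: 10.8
tool_pos: [0.56, 0.0119, 0.0494]
tcp_rot: [-2.52, -1.874, 0.002]
wrist_force: [-0.2, -0.5, -1.6]
width: 0.575
grip_force: 32.0
```

```bash
python3 - <<'E'
from h import *
st(); plan((561.2,12.2,20),73.3,4)
c=cam('side','s4'); t=cam('top','t4')
a=c['color'][130:250,160:320]; b=t['color'][100:220,230:390]
cv2.imwrite('pics/e.png',np.hstack([cv2.resize(a,(400,300),interpolation=2),cv2.resize(b,(400,300),interpolation=2)]))
E
```

```text
t 10.8 p [560.   11.9  49.4] yaw 73.3 zax [-0.002 -0.    -1.   ] w 48.9 g 32.0 F [-0.2 -0.5 -1.6]
[0.2, 0.3, 7.3] [-0.02, 0.01, -0.01]
[0.2, 0.3, 7.3] [-0.02, 0.01, -0.01]
[0.2, 0.3, 7.3] [-0.02, 0.01, -0.01]
[0.2, 0.3, 7.3] [-0.02, 0.01, -0.01]
```

View pics/e.png

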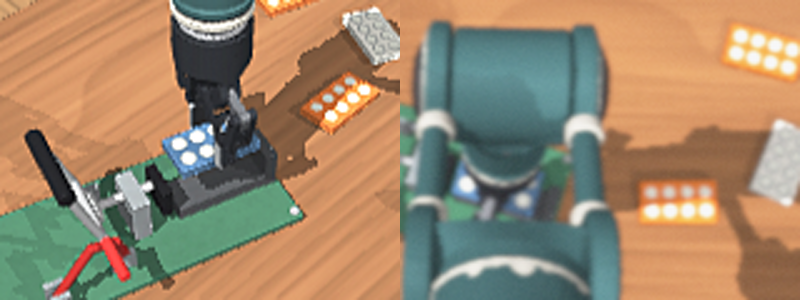

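Left half: plate_b hangs level over the bed with its near-left corner at about (182,175), clear of the jaw (165,190) and the fence (270,155). I'll lower it.

>>> jog_arm(commands=[{"travel": [0.5,0.7,12],"rot": [0,0,0],"claw": 150},{"travel": [0.3,0.4,12],"rot": [0,0,0],"claw": 150},{"travel": [0,0,12],"rot": [0,0,0],"claw": 150},{"travel": [0,0,10],"rot": [0,0,0],"claw": 150},{"travel": [0,0,4],"rot": [0,0,0],"claw": 150}])

```text
time: 11.4
tool_pos: [0.5606, 0.0129, -0.002]
tcp_rot: [-2.518, -1.874, 0.004]
wrist_force: [-0.8, 0.2, -1.1]
width: 0.573
grip_force: 32.0
```

```bash
python3 - <<'E'
from h import *
st(); c=cam('side','s5')
h=masks(c['color'])['blue'];h[:150]=0;h[240:]=0;h[:,:200]=0;h[:,300:]=0
print(cv2.boundingRect(h)); 
th=np.deg2rad(73.3);R=np.array([[np.cos(th),np.sin(th)],[-np.sin(th),np.cos(th)]])
z=.042
for x,y in[(-45,25),(45,25),(-45,-25),(45,-25),(-55,22),(55,22),(-55,-22),(55,-22)]:
    w=R.T@[x,y]+[561.2,12.2]; print((x,y),proj(c,[w[0]/1e3,w[1]/1e3,z]).round(1),end=' ')
cv2.imwrite('pics/f.png',cv2.resize(c['color'][160:230,210:300],(771,600),interpolation=2))
st()
E
```

```text
t 11.4 p [560.6  12.9  -2. ] yaw 73.3 zax [-0.003  0.    -1.   ] w 48.7 g 32.0 F [-0.8  0.2 -1.1]
(225, 182, 39, 33)
(-45, 25) [263.3 199.2] (45, 25) [233.2 211.3] (-45, -25) [254.4 187. ] (45, -25) [224.9 198.4] (-55, 22) [266.  197.2] (55, 22) [229.2 211.9] (-55, -22) [258.1 186.5] (55, -22) [222.  200.4] t 11.45 p [560.6  12.9  -1.9] yaw 73.3 zax [-0.003  0.    -1.   ] w 49.1 g 32.0 F [ 0.5 -0.1 -1.6]
```

View pics/f.png

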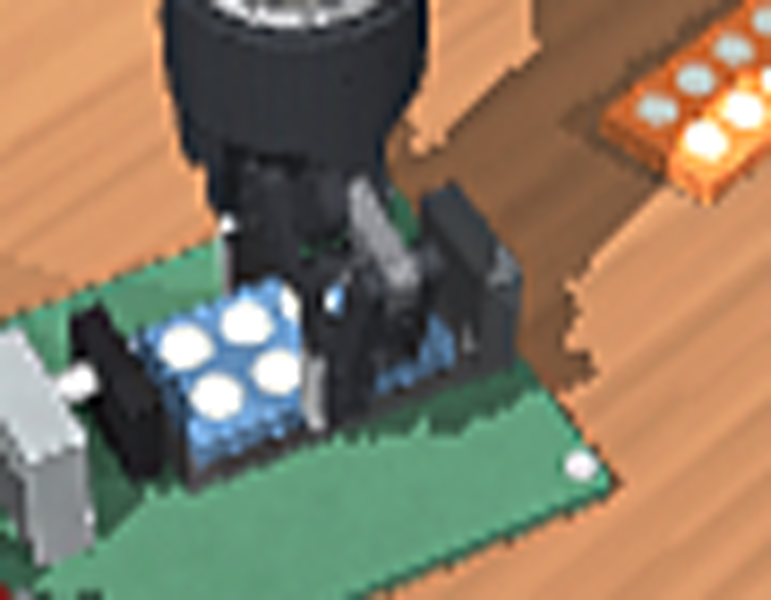

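The crop shows plate_b just above the bed. Its left end (190,445) is about 8 mm from the jaw and its right end (455,355) about 10 mm from the fence, so it is well centred. Lower the last 4 mm, release and lift.

>>> jog_arm(commands=[{"travel": [0,0,2],"rot": [0,0,0],"claw": 150},{"travel": [0,0,1.3],"rot": [0,0,0],"claw": 150},{"travel": [0,0,0],"rot": [0,0,0],"claw": 150},{"travel": [0,0,0],"rot": [0,0,0],"claw": 45},{"travel": [0,0,0],"rot": [0,0,0],"claw": 45}])

```text
time: 11.95
tool_pos: [0.563, 0.0129, -0.0023]
tcp_rot: [2.519, 1.875, 0.002]
wrist_force: [0.4, -0.4, -0.1]
width: 0.825
grip_force: 0.0
```

>>> jog_arm(commands=[{"travel": [0,0,0],"rot": [0,0,0],"claw": 45},{"travel": [0,0,-10],"rot": [0,0,0],"claw": 45},{"travel": [0,0,-25],"rot": [0,0,0],"claw": 45},{"travel": [0,0,-30],"rot": [0,0,0],"claw": 45},{"travel": [0,0,0],"rot": [0,0,0],"claw": 45}])

```text
time: 12.45
tool_pos: [0.5667, 0.0128, 0.0677]
tcp_rot: [2.515, 1.872, 0.012]
wrist_force: [0.9, 0.3, 0.1]
width: 0.819
grip_force: 0.0
```

```bash
python3 - <<'E'
from h import *
st(); plan((602.5,-323.8,30),-23.6,13)
E
```

```text
t 12.45 p [566.7  12.8  67.7] yaw 73.3 zax [ 0.01 -0.   -1.  ] w 69.6 g 0.0 F [0.9 0.3 0.1]
[-24.0, 10.0, 2.9] [0.02, -0.04, 7.46]
[-22.5, 13.1, 2.9] [0.02, -0.04, 7.46]
[-20.6, 15.9, 3.0] [0.02, -0.04, 7.46]
[-18.4, 18.4, 3.0] [0.02, -0.04, 7.46]
[-15.8, 20.7, 3.0] [0.02, -0.04, 7.46]
[-13.0, 22.5, 3.0] [0.02, -0.04, 7.46]
[-10.0, 24.0, 3.0] [0.02, -0.04, 7.46]
[-6.8, 25.1, 3.0] [0.02, -0.04, 7.46]
[-3.5, 25.8, 3.0] [0.02, -0.04, 7.46]
[-0.1, 26.0, 3.0] [0.02, -0.04, 7.46]
[3.3, 25.8, 2.9] [0.02, -0.04, 7.46]
[6.6, 25.2, 2.9] [0.02, -0.04, 7.46]
[9.8, 24.1, 2.9] [0.02, -0.04, 7.46]
```

>>> jog_arm(commands=[{"travel": [-24.0,10.0,2.9],"rot": [0,0,7.46],"claw": 45},{"travel": [-22.5,13.1,2.9],"rot": [0,0,7.46],"claw": 45},{"travel": [-20.6,15.9,3],"rot": [0,0,7.46],"claw": 45},{"travel": [-18.4,18.4,3],"rot": [0,0,7.46],"claw": 45},{"travel": [-15.8,20.7,3],"rot": [0,0,7.46],"claw": 45}])

```text
time: 12.95
tool_pos: [0.5759, -0.1174, 0.0472]
tcp_rot: [2.99, 0.964, 0.0]
wrist_force: [-0.3, -0.8, 0.0]
width: 0.821
grip_force: 0.0
```

>>> jog_arm(commands=[{"travel": [-13.0,22.5,3],"rot": [0,0,7.46],"claw": 45},{"travel": [-10.0,24.0,3],"rot": [0,0,7.46],"claw": 45},{"travel": [-6.8,25.1,3],"rot": [0,0,7.46],"claw": 45},{"travel": [-3.5,25.8,3],"rot": [0,0,7.46],"claw": 45},{"travel": [-0.1,26.0,3],"rot": [0,0,7.46],"claw": 45}])

```text
time: 13.45
tool_pos: [0.5893, -0.2468, 0.0321]
tcp_rot: [-3.141, 0.043, 0.0]
wrist_force: [-0.2, -0.1, 0.2]
width: 0.821
grip_force: 0.0
```

>>> jog_arm(commands=[{"travel": [3.3,25.8,2.9],"rot": [0,0,7.46],"claw": 45},{"travel": [6.6,25.2,2.9],"rot": [0,0,7.46],"claw": 45},{"travel": [9.8,24.1,2.9],"rot": [0,0,7.46],"claw": 45},{"travel": [0,0,0],"rot": [0,0,0],"claw": 45},{"travel": [0,0,0],"rot": [0,0,0],"claw": 45}])

```text
time: 13.95
tool_pos: [0.5972, -0.3237, 0.0232]
tcp_rot: [-3.074, 0.644, 0.001]
wrist_force: [-0.4, -1.0, 0.1]
width: 0.824
grip_force: 0.0
```

```bash
python3 - <<'E'
from h import *
st(); plan((602.3,-323.8,-33.5),-23.6,4)
# plate_b on bed: side + top views
th=np.deg2rad(73.3);R=np.array([[np.cos(th),np.sin(th)],[-np.sin(th),np.cos(th)]])
for n,b in(('top',(240,150,310,210)),('side',(210,165,290,225))):
    c=cam(n,'g'+n);m=masks(c['color']);k=m['blue']|m['white'];o=np.zeros_like(k);o[b[1]:b[3],b[0]:b[2]]=k[b[1]:b[3],b[0]:b[2]]
    o=cv2.morphologyEx(o,cv2.MORPH_CLOSE,np.ones((3,3)))
    for q in blobs(o,100):
        r=rect(c,q,.040); print(n,r,(R@(r[:2]-[561.2,12.2])).round(1))
E
```

```text
t 13.95 p [ 597.2 -323.7   23.2] yaw -23.7 zax [-0.001  0.001 -1.   ] w 70.0 g 0.0 F [-0.4 -1.   0.1]
[1.2, -0.5, 14.2] [-0.01, 0.01, -0.01]
[1.2, -0.5, 14.2] [-0.01, 0.01, -0.01]
[1.2, -0.5, 14.2] [-0.01, 0.01, -0.01]
[1.2, -0.5, 14.2] [-0.01, 0.01, -0.01]
top [561.4  13.2  92.6  49.7  72.9] [1.  0.1]
side [558.8  17.1  93.3  58.2  73.1] [4.  3.7]
```

>>> jog_arm(commands=[{"travel": [2.5,-0.6,15],"rot": [0,0,0],"claw": 45},{"travel": [2,-0.6,15],"rot": [0,0,0],"claw": 45},{"travel": [1,0,14],"rot": [0,0,0],"claw": 45},{"travel": [0,0,12.7],"rot": [0,0,0],"claw": 45},{"travel": [0,0,0],"rot": [0,0,0],"claw": 45}])

```text
time: 14.55
tool_pos: [0.6006, -0.3228, -0.0371]
tcp_rot: [-3.073, 0.643, 0.009]
wrist_force: [-1.3, 0.1, -1.1]
width: 0.827
grip_force: 0.0
```

>>> jog_arm(commands=[{"travel": [0,0,0],"rot": [0,0,0],"claw": 45},{"travel": [0,0,0],"rot": [0,0,0],"claw": 110},{"travel": [0,0,0],"rot": [0,0,0],"claw": 150},{"travel": [0,0,0],"rot": [0,0,0],"claw": 150},{"travel": [0,0,0],"rot": [0,0,0],"claw": 150}])

```text
time: 15.05
tool_pos: [0.604, -0.3251, -0.0321]
tcp_rot: [3.074, -0.644, 0.003]
wrist_force: [0.4, -0.6, 2.6]
width: 0.574
grip_force: 32.3
```

```bash
python3 - <<'E'
from h import *
st(); p,R,_=pose(); q=(p+[0,0,100],R)
plan((561.2,12.9,65),73.3,14,start=q)
E
```

```text
t 15.05 p [ 604.  -325.1  -32.1] yaw -23.7 zax [ 0.002 -0.001 -1.   ] w 48.8 g 32.3 F [ 0.4 -0.6  2.6]
[-12.5, -20.9, 0.2] [0.01, -0.01, -6.93]
[-9.9, -22.2, 0.2] [0.01, -0.01, -6.93]
[-7.1, -23.3, 0.2] [0.01, -0.01, -6.93]
[-4.3, -24.0, 0.2] [0.01, -0.01, -6.93]
[-1.3, -24.3, 0.2] [0.01, -0.01, -6.93]
[1.6, -24.3, 0.2] [0.01, -0.01, -6.93]
[4.5, -23.9, 0.2] [0.01, -0.01, -6.93]
[7.4, -23.2, 0.2] [0.01, -0.01, -6.93]
[10.1, -22.1, 0.2] [0.01, -0.01, -6.93]
[12.7, -20.8, 0.2] [0.01, -0.01, -6.93]
[15.1, -19.1, 0.2] [0.01, -0.01, -6.93]
[17.3, -17.1, 0.2] [0.01, -0.01, -6.93]
[19.2, -14.9, 0.2] [0.01, -0.01, -6.93]
[20.9, -12.5, 0.2] [0.01, -0.01, -6.93]
```

>>> jog_arm(commands=[{"travel": [0,0,-15],"rot": [0,0,0],"claw": 150},{"travel": [0,0,-25],"rot": [0,0,0],"claw": 150},{"travel": [0,0,-30],"rot": [0,0,0],"claw": 150},{"travel": [0,0,-30],"rot": [0,0,0],"claw": 150},{"travel": [-12.5,-20.9,0.2],"rot": [0,0,-6.93],"claw": 150}])

```text
time: 15.55
tool_pos: [0.6044, -0.3049, 0.074]
tcp_rot: [3.103, -0.456, 0.018]
wrist_force: [1.2, -0.2, -0.2]
width: 0.577
grip_force: 31.9
```

>>> jog_arm(commands=[{"travel": [-9.9,-22.2,0.2],"rot": [0,0,-6.93],"claw": 150},{"travel": [-7.1,-23.3,0.2],"rot": [0,0,-6.93],"claw": 150},{"travel": [-4.3,-24,0.2],"rot": [0,0,-6.93],"claw": 150},{"travel": [-1.3,-24.3,0.2],"rot": [0,0,-6.93],"claw": 150},{"travel": [1.6,-24.3,0.2],"rot": [0,0,-6.93],"claw": 150}])

```text
time: 16.05
tool_pos: [0.5843, -0.1786, 0.0663]
tcp_rot: [-3.102, -0.497, -0.0]
wrist_force: [0.5, -0.8, -0.9]
width: 0.567
grip_force: 31.9
```

>>> jog_arm(commands=[{"travel": [4.5,-23.9,0.2],"rot": [0,0,-6.93],"claw": 150},{"travel": [7.4,-23.2,0.2],"rot": [0,0,-6.93],"claw": 150},{"travel": [10.1,-22.1,0.2],"rot": [0,0,-6.93],"claw": 150},{"travel": [12.7,-20.8,0.2],"rot": [0,0,-6.93],"claw": 150},{"travel": [15.1,-19.1,0.2],"rot": [0,0,-6.93],"claw": 150}])

```text
time: 16.55
tool_pos: [0.569, -0.0579, 0.0654]
tcp_rot: [2.813, 1.398, 0.0]
wrist_force: [0.5, 0.6, -0.5]
width: 0.574
grip_force: 31.9
```

>>> jog_arm(commands=[{"travel": [17.3,-17.1,0.2],"rot": [0,0,-6.93],"claw": 150},{"travel": [19.2,-14.9,0.2],"rot": [0,0,-6.93],"claw": 150},{"travel": [20.9,-12.5,0.2],"rot": [0,0,-6.93],"claw": 150},{"travel": [0,0,0],"rot": [0,0,0],"claw": 150},{"travel": [0,0,0],"rot": [0,0,0],"claw": 150}])

```text
time: 17.05
tool_pos: [0.56, 0.0137, 0.0646]
tcp_rot: [2.519, 1.876, 0.0]
wrist_force: [1.2, 0.4, -0.8]
width: 0.572
grip_force: 31.9
```

```bash
python3 - <<'E'
from h import *
st(); plan((561.6,14.0,14),73.3,4)
E
```

```text
t 17.05 p [560.   13.7  64.6] yaw 73.4 zax [ 0. -0. -1.] w 48.6 g 31.9 F [ 1.2  0.4 -0.8]
[0.2, 0.4, 12.6] [0.01, 0.0, 0.02]
[0.2, 0.4, 12.6] [0.01, 0.0, 0.02]
[0.2, 0.4, 12.6] [0.01, 0.0, 0.02]
[0.2, 0.4, 12.6] [0.01, 0.0, 0.02]
```

>>> jog_arm(commands=[{"travel": [0.3,0.6,13],"rot": [0,0,0],"claw": 150},{"travel": [0.3,0.6,13],"rot": [0,0,0],"claw": 150},{"travel": [0.2,0.3,13],"rot": [0,0,0],"claw": 150},{"travel": [0,0,10],"rot": [0,0,0],"claw": 150},{"travel": [0,0,4],"rot": [0,0,0],"claw": 150}])

```text
time: 17.55
tool_pos: [0.56, 0.0135, 0.0085]
tcp_rot: [-2.518, -1.874, 0.005]
wrist_force: [-0.4, -0.8, -1.7]
width: 0.576
grip_force: 31.9
```

>>> jog_arm(commands=[{"travel": [0,0,1.5],"rot": [0,0,0],"claw": 150},{"travel": [0,0,1.5],"rot": [0,0,0],"claw": 150},{"travel": [0,0,0.5],"rot": [0,0,0],"claw": 150},{"travel": [0,0,0],"rot": [0,0,0],"claw": 150},{"travel": [0,0,0],"rot": [0,0,0],"claw": 150}])

```text
time: 18.05
tool_pos: [0.5622, 0.0138, 0.008]
tcp_rot: [2.519, 1.876, 0.001]
wrist_force: [-0.0, 0.5, -2.1]
width: 0.572
grip_force: 31.9
```

```bash
python3 - <<'E'
from h import *
st()
E
```

```text
t 18.05 p [562.2  13.8   8. ] yaw 73.4 zax [ 0.001 -0.    -1.   ] w 48.6 g 31.9 F [-0.   0.5 -2.1]
```

>>> jog_arm(commands=[{"travel": [0,0,0.8],"rot": [0,0,0],"claw": 150},{"travel": [0,0,0],"rot": [0,0,0],"claw": 150},{"travel": [0,0,0],"rot": [0,0,0],"claw": 45},{"travel": [0,0,0],"rot": [0,0,0],"claw": 45},{"travel": [0,0,0],"rot": [0,0,0],"claw": 45}])

```text
time: 18.55
tool_pos: [0.5618, 0.0138, 0.0067]
tcp_rot: [2.519, 1.877, 0.0]
wrist_force: [-0.9, 0.8, -0.6]
width: 0.823
grip_force: 0.0
```

>>> jog_arm(commands=[{"travel": [0,0,-10],"rot": [0,0,0],"claw": 45},{"travel": [0,0,-20],"rot": [0,0,0],"claw": 45},{"travel": [0,0,-30],"rot": [0,0,0],"claw": 45},{"travel": [0,0,-40],"rot": [0,0,0],"claw": 45},{"travel": [-20,40,-10],"rot": [0,0,0],"claw": 45}])

```text
time: 19.05
tool_pos: [0.5951, -0.0144, 0.1224]
tcp_rot: [2.514, 1.88, 0.008]
wrist_force: [1.0, -0.7, 0.8]
width: 0.823
grip_force: 0.0
```

>>> jog_arm(commands=[{"travel": [-20,40,0],"rot": [0,0,0],"claw": 200},{"travel": [-20,40,0],"rot": [0,0,0],"claw": 255},{"travel": [0,40,0],"rot": [0,0,0],"claw": 255},{"travel": [0,40,0],"rot": [0,0,0],"claw": 255},{"travel": [0,0,0],"rot": [0,0,0],"claw": 255}])

```text
time: 19.55
tool_pos: [0.7401, -0.103, 0.1161]
tcp_rot: [2.519, 1.874, 0.002]
wrist_force: [0.2, 0.2, -0.7]
width: 0.001
grip_force: 0.0
```

```bash
python3 - <<'E'
from h import *
st()
th=np.deg2rad(73.3);R=np.array([[np.cos(th),np.sin(th)],[-np.sin(th),np.cos(th)]])
for n,b in(('top',(240,150,310,210)),('side',(210,165,290,225))):
    c=cam(n,'k'+n);m=masks(c['color'])
    for k,z in(('white',.052),('blue',.040)):
        o=np.zeros_like(m[k]);o[b[1]:b[3],b[0]:b[2]]=m[k][b[1]:b[3],b[0]:b[2]]
        for q in blobs(o,20):
            r=rect(c,q,z); print(n,k,r,(R@(r[:2]-[561.2,12.2])).round(1))
E
```

```text
t 19.55 p [ 740.1 -103.   116.1] yaw 73.3 zax [ 0.002 -0.001 -1.   ] w 0.1 g 0.0 F [ 0.2  0.2 -0.7]
top white [561.   15.4  93.8  57.2  73.1] [3.  1.1]
top white [597.3  87.1  32.2  14.2   1. ] [ 82.1 -13.1]
side white [591.7  88.   51.2  26.1 -40.5] [81.4 -7.4]
side white [559.6  18.   92.7  58.5  73.3] [5.1 3.2]
side blue [536.   26.6  87.9   9.5  72.8] [ 6.6 28.3]
```

```bash
python3 - <<'E'
from h import *
q=plan((500,145.4,116),73.3,10)
print();plan((500,145.4,36),73.3,3,start=q)
E
```

```text
[16.9, -29.7, 0.1] [-0.01, 0.0, 0.0]
[16.8, -29.7, 0.1] [-0.01, 0.0, 0.0]
[16.8, -29.7, 0.0] [-0.01, 0.0, 0.0]
[16.8, -29.7, 0.0] [-0.01, 0.0, 0.0]
[16.8, -29.7, 0.0] [-0.01, 0.0, 0.0]
[16.8, -29.7, 0.0] [-0.01, 0.0, 0.0]
[16.8, -29.7, 0.0] [-0.01, 0.0, 0.0]
[16.8, -29.7, 0.0] [-0.01, 0.0, 0.0]
[16.8, -29.7, 0.0] [-0.01, 0.0, 0.0]
[16.8, -29.7, 0.0] [-0.01, 0.0, 0.0]

[0.0, 0.0, 26.7] [0.0, 0.0, 0.0]
[0.0, 0.0, 26.7] [0.0, 0.0, 0.0]
[0.0, 0.0, 26.7] [0.0, 0.0, 0.0]
```

>>> jog_arm(commands=[{"travel": [16.8,-29.7,0],"rot": [0,0,0],"claw": 255},{"travel": [16.8,-29.7,0],"rot": [0,0,0],"claw": 255},{"travel": [16.8,-29.7,0],"rot": [0,0,0],"claw": 255},{"travel": [16.8,-29.7,0],"rot": [0,0,0],"claw": 255},{"travel": [16.8,-29.7,0],"rot": [0,0,0],"claw": 255}])

```text
time: 20.15
tool_pos: [0.6152, 0.0234, 0.1172]
tcp_rot: [-2.519, -1.877, 0.0]
wrist_force: [0.4, -0.4, 0.0]
width: 0.002
grip_force: 0.0
```

>>> jog_arm(commands=[{"travel": [16.8,-29.7,0],"rot": [0,0,0],"claw": 255},{"travel": [16.8,-29.7,0],"rot": [0,0,0],"claw": 255},{"travel": [16.8,-29.7,0],"rot": [0,0,0],"claw": 255},{"travel": [16.8,-29.7,0],"rot": [0,0,0],"claw": 255},{"travel": [16.8,-29.7,0],"rot": [0,0,0],"claw": 255}])

```text
time: 20.65
tool_pos: [0.4969, 0.1459, 0.1172]
tcp_rot: [-2.519, -1.877, -0.0]
wrist_force: [0.2, 0.3, 0.2]
width: -0.0
grip_force: 0.0
```

>>> jog_arm(commands=[{"travel": [0,0,26],"rot": [0,0,0],"claw": 255},{"travel": [0,0,26],"rot": [0,0,0],"claw": 255},{"travel": [0,0,26],"rot": [0,0,0],"claw": 255},{"travel": [0,0,0],"rot": [0,0,0],"claw": 255},{"travel": [0,0,0],"rot": [0,0,0],"claw": 255}])

```text
time: 21.15
tool_pos: [0.4983, 0.145, 0.039]
tcp_rot: [-2.519, -1.877, 0.002]
wrist_force: [0.8, 0.2, 0.5]
width: -0.002
grip_force: 0.0
```

```bash
python3 - <<'E'
from h import *
st(); c=cam('side','s7')
# tip check: compare dark pixel lowest
p,R,_=pose(); print([(z,proj(c,[p[0]/1e3,p[1]/1e3,z]).round(1).tolist()) for z in(.036,.05,.066,.08)])
cv2.imwrite('pics/g.png',cv2.resize(c['color'][165:275,130:280],None,fx=5,fy=5,interpolation=2))
E
```

```text
t 21.15 p [498.3 145.   39. ] yaw 73.4 zax [-0.001 -0.    -1.   ] w -0.2 g 0.0 F [0.8 0.2 0.5]
[(0.036, [222.5, 242.8]), (0.05, [222.2, 239.5]), (0.066, [221.9, 235.7]), (0.08, [221.7, 232.3])]
```

View pics/g.png

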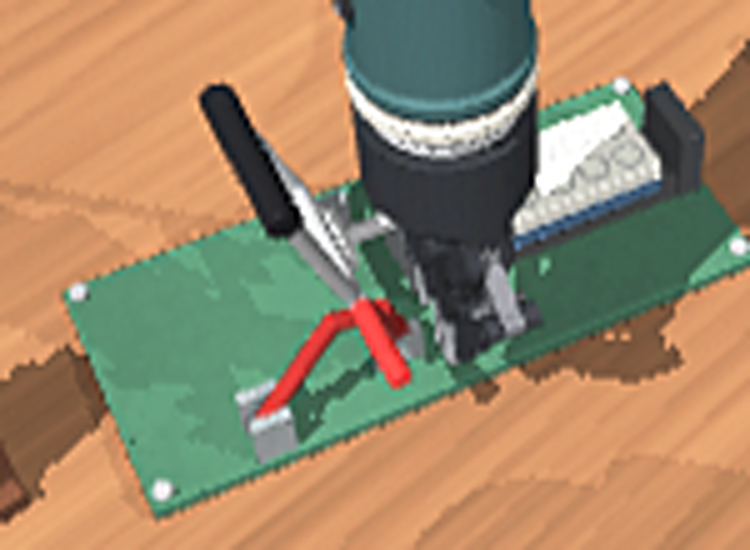

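The picture shows the plates stacked squarely at about (590,175). The closed fingertips are at (460,360), roughly 62–66 mm up, on the jaw side of the red finger bar, whose tip is at (400,380). Push the bar along the clamp's +x.

>>> jog_arm(commands=[{"travel": [9,0,0],"rot": [0,0,0],"claw": 255},{"travel": [9,0,0],"rot": [0,0,0],"claw": 255},{"travel": [9,0,0],"rot": [0,0,0],"claw": 255},{"travel": [9,0,0],"rot": [0,0,0],"claw": 255},{"travel": [9,0,0],"rot": [0,0,0],"claw": 255}])

```text
time: 21.7
tool_pos: [0.5127, 0.1884, 0.039]
tcp_rot: [2.519, 1.876, -0.002]
wrist_force: [-7.1, -13.2, 11.6]
width: 0.001
grip_force: 0.2
```

```bash
cat >> h.py <<'E'
def red():
    for n,b in(('side',(110,160,300,290)),('top',(150,110,310,240))):
        c=cam(n);k=masks(c['color'])['red'];o=np.zeros_like(k);o[b[1]:b[3],b[0]:b[2]]=k[b[1]:b[3],b[0]:b[2]]
        ys,xs=np.nonzero(o)
        if len(xs): print(n,'red',len(xs),xs.min(),xs.max(),ys.min(),ys.max(),'mean',xs.mean().round(1),ys.mean().round(1))
E
python3 -c "
from h import *
st();red()"
```

```text
t 21.7 p [512.7 188.4  39. ] yaw 73.4 zax [-0.001 -0.001 -1.   ] w 0.0 g 0.2 F [ -7.1 -13.2  11.6]
side red 72 182 200 225 246 mean 188.5 235.7
```

>>> jog_arm(commands=[{"travel": [1,0,-4],"rot": [0,0,0],"claw": 255},{"travel": [2,0,-4],"rot": [0,0,0],"claw": 255},{"travel": [2,0,-2],"rot": [0,0,0],"claw": 255},{"travel": [0,0,0],"rot": [0,0,0],"claw": 255},{"travel": [0,0,0],"rot": [0,0,0],"claw": 255}])

```text
time: 22.3
tool_pos: [0.5142, 0.1931, 0.0488]
tcp_rot: [2.519, 1.877, 0.0]
wrist_force: [-1.1, 0.6, -0.7]
width: 0.001
grip_force: 0.0
```

```bash
python3 - <<'E'
from h import *
st();red()
c=cam('side','s8');p,R,_=pose();th=np.deg2rad(73.3)
def W(x,y,z): return np.array([.5885+.287*x/1e3-.958*y/1e3,.1032+.958*x/1e3+.287*y/1e3,z/1e3])
for a in(0,.3,.5,.7,.9,1.7):
    t=np.pi-.7957-a; X=105+78*np.cos(t);Z=30+78*np.sin(t)
    print(a,proj(c,W(X,107,Z)).round(0),proj(c,W(X,62,Z)).round(0))
h=masks(c['color'])['red'][215:255,170:225]
print('\n'.join(''.join('#' if v else '.' for v in r) for r in h))
E
```

```text
t 22.3 p [514.2 193.1  48.8] yaw 73.4 zax [ 0.  0. -1.] w 0.1 g 0.0 F [-1.1  0.6 -0.7]
side red 70 182 197 225 246 mean 187.7 236.5
0 [209. 240.] [202. 226.]
0.3 [201. 240.] [194. 225.]
0.5 [195. 241.] [187. 226.]
0.7 [188. 243.] [181. 228.]
0.9 [182. 246.] [175. 231.]
1.7 [161. 262.] [155. 247.]
.......................................................
.......................................................
.......................................................
.......................................................
.......................................................
.......................................................
.......................................................
.......................................................
.......................................................
.......................................................
....................##.................................
....................#.#................................
.....................#.................................
...............##....#.................................
..............#...
[... 737 characters left out ...]
............................
............###........................................
............###........................................
............###........................................
............###........................................
.......................................................
.......................................................
.......................................................
.......................................................
.......................................................
.......................................................
.......................................................
.......................................................
```

The catch is up to about 0.45 rad and the finger had been jamming by friction. I'll carry on along the arc, with a rise.

>>> jog_arm(commands=[{"travel": [6,0,-2],"rot": [0,0,0],"claw": 255},{"travel": [6,0,-2],"rot": [0,0,0],"claw": 255},{"travel": [6,0,-1],"rot": [0,0,0],"claw": 255},{"travel": [6,0,-0.5],"rot": [0,0,0],"claw": 255},{"travel": [6,0,0],"rot": [0,0,0],"claw": 255}])

```text
time: 22.95
tool_pos: [0.523, 0.2224, 0.0544]
tcp_rot: [2.519, 1.877, 0.001]
wrist_force: [0.4, -0.9, 0.3]
width: 0.002
grip_force: 0.1
```

```bash
python3 -c "
from h import *
st();red()"
```

```text
t 22.95 p [523.  222.4  54.4] yaw 73.4 zax [ 0.001  0.    -1.   ] w 0.1 g 0.1 F [ 0.4 -0.9  0.3]
side red 47 172 185 229 247 mean 179.0 238.8
```

>>> jog_arm(commands=[{"travel": [6,0,1],"rot": [0,0,0],"claw": 255},{"travel": [6,0,1],"rot": [0,0,0],"claw": 255},{"travel": [6,0,1],"rot": [0,0,0],"claw": 255},{"travel": [0,0,0],"rot": [0,0,0],"claw": 255},{"travel": [0,0,0],"rot": [0,0,0],"claw": 255}])

```text
time: 23.55
tool_pos: [0.5277, 0.2391, 0.051]
tcp_rot: [-2.519, -1.877, 0.0]
wrist_force: [1.0, -0.1, 1.2]
width: 0.003
grip_force: 0.0
```

```bash
python3 -c "
from h import *
st();red()"
```

```text
t 23.55 p [527.7 239.1  51. ] yaw 73.4 zax [-0. -0. -1.] w 0.2 g 0.0 F [ 1.  -0.1  1.2]
side red 40 166 176 232 251 mean 172.1 241.2
```

>>> jog_arm(commands=[{"travel": [7,0,2],"rot": [0,0,0],"claw": 255},{"travel": [7,0,2],"rot": [0,0,0],"claw": 255},{"travel": [7,0,2],"rot": [0,0,0],"claw": 255},{"travel": [0,0,0],"rot": [0,0,0],"claw": 255},{"travel": [0,0,0],"rot": [0,0,0],"claw": 255}])

```text
time: 24.15
tool_pos: [0.5337, 0.2593, 0.0449]
tcp_rot: [-2.519, -1.878, 0.001]
wrist_force: [0.3, -0.0, -0.0]
width: 0.0
grip_force: 0.0
```

```bash
python3 -c "
from h import *
st();red()"
```

```text
t 24.15 p [533.7 259.3  44.9] yaw 73.4 zax [-0. -0. -1.] w 0.0 g 0.0 F [ 0.3 -0.  -0. ]
side red 51 155 167 238 264 mean 160.8 250.7
```

The catch is open; its bar matches the 1.7 rad projection. Now to the handle.

```bash
python3 - <<'E'
from h import *
p,R,_=pose()
plan((609.5,174.3,158),163.3,12,start=(p+[0,0,114],R))
E
```

```text
[-5.0, 8.1, 0.1] [-0.0, 0.0, -7.49]
[-6.0, 7.4, 0.1] [-0.0, 0.0, -7.49]
[-6.9, 6.5, 0.1] [-0.0, 0.0, -7.49]
[-7.7, 5.6, 0.1] [-0.0, 0.0, -7.49]
[-8.3, 4.5, 0.1] [-0.0, 0.0, -7.49]
[-8.8, 3.4, 0.1] [-0.0, 0.0, -7.49]
[-9.2, 2.2, 0.1] [-0.0, 0.0, -7.49]
[-9.4, 1.0, 0.1] [-0.0, 0.0, -7.49]
[-9.5, -0.2, 0.1] [-0.0, 0.0, -7.49]
[-9.4, -1.5, 0.1] [-0.0, 0.0, -7.49]
[-9.1, -2.7, 0.1] [-0.0, 0.0, -7.49]
[-8.7, -3.8, 0.1] [-0.0, 0.0, -7.49]
```

>>> jog_arm(commands=[{"travel": [-5,0,-20],"rot": [0,0,0],"claw": 255},{"travel": [0,0,-30],"rot": [0,0,0],"claw": 255},{"travel": [5,0,-35],"rot": [0,0,0],"claw": 255},{"travel": [0,0,-29],"rot": [0,0,0],"claw": 255},{"travel": [0,0,0],"rot": [0,0,0],"claw": 0}])

```text
time: 24.75
tool_pos: [0.5374, 0.2605, 0.1652]
tcp_rot: [2.518, 1.875, 0.015]
wrist_force: [0.5, 1.0, 1.4]
width: 0.156
grip_force: 0.0
```

>>> jog_arm(commands=[{"travel": [-5.0,8.1,0],"rot": [0,0,-7.49],"claw": 0},{"travel": [-6.0,7.4,0],"rot": [0,0,-7.49],"claw": 0},{"travel": [-6.9,6.5,0],"rot": [0,0,-7.49],"claw": 0},{"travel": [-7.7,5.6,0],"rot": [0,0,-7.49],"claw": 0},{"travel": [-8.3,4.5,0],"rot": [0,0,-7.49],"claw": 0}])

```text
time: 25.25
tool_pos: [0.565, 0.2229, 0.1581]
tcp_rot: [-1.776, -2.59, 0.002]
wrist_force: [-0.3, 0.3, -1.4]
width: 0.991
grip_force: 0.0
```

>>> jog_arm(commands=[{"travel": [-8.8,3.4,0],"rot": [0,0,-7.49],"claw": 0},{"travel": [-9.2,2.2,0],"rot": [0,0,-7.49],"claw": 0},{"travel": [-9.4,1,0],"rot": [0,0,-7.49],"claw": 0},{"travel": [-9.5,-0.2,0],"rot": [0,0,-7.49],"claw": 0},{"travel": [-9.4,-1.5,0],"rot": [0,0,-7.49],"claw": 0}])

```text
time: 25.75
tool_pos: [0.5966, 0.1876, 0.1581]
tcp_rot: [-0.851, -3.023, 0.001]
wrist_force: [0.2, 0.4, 0.1]
width: 1.002
grip_force: 0.0
```

>>> jog_arm(commands=[{"travel": [-9.1,-2.7,0],"rot": [0,0,-7.49],"claw": 0},{"travel": [-8.7,-3.8,0],"rot": [0,0,-7.49],"claw": 0},{"travel": [0,0,0],"rot": [0,0,0],"claw": 0},{"travel": [0,0,0],"rot": [0,0,0],"claw": 0},{"travel": [0,0,0],"rot": [0,0,0],"claw": 0}])

```text
time: 26.25
tool_pos: [0.6091, 0.1744, 0.1587]
tcp_rot: [-0.461, -3.107, 0.0]
wrist_force: [-0.8, 0.7, -0.2]
width: 0.998
grip_force: 0.0
```

```bash
python3 - <<'E'
from h import *
st(); red(); plan((609.5,174.3,93),163.3,5)
E
```

```text
t 26.25 p [609.1 174.4 158.7] yaw 163.1 zax [-0.001  0.    -1.   ] w 84.8 g 0.0 F [-0.8  0.7 -0.2]
side red 142 153 181 236 264 mean 162.5 249.5
[-0.1, -0.0, 13.2] [-0.0, -0.0, -0.02]
[-0.1, -0.0, 13.2] [-0.0, -0.0, -0.02]
[-0.1, -0.0, 13.2] [-0.0, -0.0, -0.02]
[-0.1, -0.0, 13.2] [-0.0, -0.0, -0.02]
[-0.1, -0.0, 13.2] [-0.0, -0.0, -0.02]
```

>>> jog_arm(commands=[{"travel": [0,0,16],"rot": [0,0,0],"claw": 0},{"travel": [0,0,16],"rot": [0,0,0],"claw": 0},{"travel": [0,0,16],"rot": [0,0,0],"claw": 0},{"travel": [0,0,14],"rot": [0,0,0],"claw": 0},{"travel": [0,0,4],"rot": [0,0,0],"claw": 0}])

```text
time: 26.85
tool_pos: [0.6074, 0.1737, 0.0895]
tcp_rot: [-0.457, -3.103, 0.003]
wrist_force: [-0.5, -0.4, 0.2]
width: 0.997
grip_force: 0.0
```

>>> jog_arm(commands=[{"travel": [0,0,0],"rot": [0,0,0],"claw": 100},{"travel": [0,0,0],"rot": [0,0,0],"claw": 180},{"travel": [0,0,0],"rot": [0,0,0],"claw": 255},{"travel": [0,0,0],"rot": [0,0,0],"claw": 255},{"travel": [0,0,0],"rot": [0,0,0],"claw": 255}], force=40)

```text
time: 27.35
tool_pos: [0.6106, 0.1751, 0.0942]
tcp_rot: [0.458, 3.106, 0.003]
wrist_force: [0.8, 3.7, -2.6]
width: 0.194
grip_force: 39.0
```

```bash
python3 - <<'E'
from h import *
st()
E
```

```text
t 27.35 p [610.6 175.1  94.2] yaw 163.2 zax [ 0.002  0.002 -1.   ] w 16.5 g 39.0 F [ 0.8  3.7 -2.6]
```

The bar is gripped. Pull along the arc.

>>> jog_arm(commands=[{"travel": [0,-7.4,-2.4],"rot": [0,0,0],"claw": 255},{"travel": [0,-7.5,-2],"rot": [0,0,0],"claw": 255},{"travel": [0,-7.6,-1.6],"rot": [0,0,0],"claw": 255},{"travel": [0,-7.7,-1.1],"rot": [0,0,0],"claw": 255},{"travel": [0,-7.8,-0.6],"rot": [0,0,0],"claw": 255}])

```text
time: 27.85
tool_pos: [0.5999, 0.1392, 0.1018]
tcp_rot: [0.458, 3.105, 0.005]
wrist_force: [2.5, 6.2, -1.2]
width: 0.192
grip_force: 39.2
```

```bash
python3 - <<'E'
from h import *
st()
E
```

```text
t 27.85 p [599.9 139.2 101.8] yaw 163.2 zax [ 0.003  0.003 -1.   ] w 16.3 g 39.2 F [ 2.5  6.2 -1.2]
```

>>> jog_arm(commands=[{"travel": [0,-4,-0.1],"rot": [0,0,0],"claw": 255},{"travel": [0,-4,0],"rot": [0,0,0],"claw": 255},{"travel": [0,-4,0.1],"rot": [0,0,0],"claw": 255},{"travel": [0,-4,0.2],"rot": [0,0,0],"claw": 255},{"travel": [0,-4,0.3],"rot": [0,0,0],"claw": 255}])

```text
time: 28.35
tool_pos: [0.5942, 0.1203, 0.1014]
tcp_rot: [0.458, 3.105, 0.005]
wrist_force: [3.4, 6.3, -1.1]
width: 0.188
grip_force: 39.2
```

>>> jog_arm(commands=[{"travel": [0,-4,0.4],"rot": [0,0,0],"claw": 255},{"travel": [0,-4,0.6],"rot": [0,0,0],"claw": 255},{"travel": [0,-4,0.8],"rot": [0,0,0],"claw": 255},{"travel": [0,-3,0.7],"rot": [0,0,0],"claw": 255},{"travel": [0,0,0],"rot": [0,0,0],"claw": 255}])

```text
time: 28.85
tool_pos: [0.5902, 0.1066, 0.0992]
tcp_rot: [0.458, 3.105, 0.007]
wrist_force: [3.0, 9.0, 0.2]
width: 0.192
grip_force: 39.4
```

```bash
python3 - <<'E'
from h import *
st()
E
```

```text
t 28.85 p [590.2 106.6  99.2] yaw 163.2 zax [ 0.004  0.004 -1.   ] w 16.3 g 39.4 F [3.  9.  0.2]
```

>>> jog_arm(commands=[{"travel": [0,-1.5,0.3],"rot": [0,0,0],"claw": 255},{"travel": [0,-1.5,0.3],"rot": [0,0,0],"claw": 255},{"travel": [0,-1.5,0.4],"rot": [0,0,0],"claw": 255},{"travel": [0,0,0],"rot": [0,0,0],"claw": 255},{"travel": [0,0,0],"rot": [0,0,0],"claw": 255}])

```text
time: 29.35
tool_pos: [0.5891, 0.1027, 0.0982]
tcp_rot: [0.458, 3.105, 0.008]
wrist_force: [2.8, 8.5, 1.1]
width: 0.194
grip_force: 39.4
```

>>> jog_arm(commands=[{"travel": [0,-1.5,0.4],"rot": [0,0,0],"claw": 255},{"travel": [0,-1,0.2],"rot": [0,0,0],"claw": 255},{"travel": [0,-1,0.2],"rot": [0,0,0],"claw": 255},{"travel": [0,0,0],"rot": [0,0,0],"claw": 255},{"travel": [0,0,0],"rot": [0,0,0],"claw": 255}])

```text
time: 29.85
tool_pos: [0.5888, 0.1015, 0.0979]
tcp_rot: [0.458, 3.103, 0.013]
wrist_force: [3.6, 14.3, -0.3]
width: 0.19
grip_force: 39.6
```

The handle has moved 76.8 mm and the force has jumped, so the lever is at its stop. I'll check the plates and the catch numerically.

```bash
python3 - <<'E'
from h import *
st();red()
th=np.deg2rad(73.3);R=np.array([[np.cos(th),np.sin(th)],[-np.sin(th),np.cos(th)]])
for n,b in(('top',(240,150,310,210)),('side',(210,165,290,225))):
    c=cam(n,'z'+n);m=masks(c['color'])
    for k,z in(('white',.052),('blue',.040)):
        o=np.zeros_like(m[k]);o[b[1]:b[3],b[0]:b[2]]=m[k][b[1]:b[3],b[0]:b[2]]
        for q in blobs(o,20):
            r=rect(c,q,z); print(n,k,r,(R@(r[:2]-[561.2,12.2])).round(1))
st()
E
```

```text
t 29.85 p [588.8 101.5  97.9] yaw 163.2 zax [ 0.006  0.008 -1.   ] w 16.2 g 39.6 F [ 3.6 14.3 -0.3]
side red 116 153 181 236 264 mean 163.1 248.8
top red 1 174 174 168 168 mean 174.0 168.0
top white [553.1  -9.   68.3  56.4  73.5] [-22.6   1.7]
top white [594.6  60.   72.6  28.6 -62.4] [ 55.4 -18.3]
side white [585.3  69.6  29.    9.6  69.9] [61.9 -6.6]
side white [581.8 103.3  86.2  15.7 -40.5] [93.2  6.4]
side white [555.7   6.   92.2  59.2  73.5] [-7.5  3.5]
side blue [532.2  14.8  89.3   9.   74.7] [-5.8 28.5]
t 30.05 p [588.7 101.4  97.9] yaw 163.2 zax [ 0.006  0.008 -1.   ] w 16.5 g 39.6 F [ 4.  15.2  0.1]
```

```bash
python3 -c "
from h import *
print(workorder.finish_job())"
```

```text
the job is handed in; nothing more can be done
None
```

I handed the job in while still holding the lever at its stop: the two plates are stacked with blue below and white on top, the catch is flipped open, and the camera check shows both plates pushed up to the fence; no verdict came back.

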